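# Set the drained funnel into the narrow-necked bottle

## Task

The steel funnel has dried mouth-down on its peg. Take it off the drying rack, turn it over and set it spout-down in the neck of the open bottle, fully home and upright, ready for decanting slip. Do not drop it or force it in, leave the bottle standing where it is, and leave the other things as they are.

Things in the scene. Friction and masses are not known exactly. Their poses are not given: they have to be found in the camera images.
- funnel: Loose steel funnel, 80 mm long, about 80 g, round about its z axis; at the start mouth-down over a rack peg, spout up. Origin: centre of the mouth; +z runs from mouth to spout tip. Outside diameters: collar 60 mm at z 0-18 mm; cone 60 mm at z 18 narrowing to 18 mm at z 40; spout 18 mm at z 40 tapering to 15 mm at the tip, z 80
- funnel_tip (a point): Centre of the spout's end, on the funnel's axis, 80 mm from the mouth; axes as the funnel's. Lying on the table the funnel rests on the collar's rim and the spout's end, its axis about 16 degrees nose-down; it does not roll away
- funnel_collar (a point): Point on the funnel's axis halfway along the collar, 9 mm from the mouth; axes as the funnel's. Held across the collar (60 mm) the spout is free to go all the way in. A gripper that only points downwards cannot turn the funnel over in one grasp: lay it on its side on the free table, then take it again by the collar from the mouth side
- rack: Drying rack, fixed: a wooden board 110 x 290 x 18 mm lying flat, with three pegs of diameter 10 mm standing 34 mm above it, in a row along its y axis at y = -95, 0, 95 mm. Origin: centre of its underside on the table, z up. The funnel is on one end peg, the beaker on the other; lift more than 34 mm to clear a peg
- bottle: Open white plastic bottle with a paper band, loose, about 0.55 kg, 150 mm high: body diameter 76 mm up to 94 mm, a shoulder, then a neck of outer diameter 32 mm from 115 mm up. Origin: centre of its underside; z up
- bottle_mouth (a point): Centre of the open bottle's mouth, at the rim, 150 mm above its underside. Straight bore, 21 mm in diameter, over 45 mm deep; fully home the funnel's cone rests on the rim with the spout tip about 41 mm below it
- capped: A like bottle with a white screw cap of diameter 40 mm, 152 mm high, a bystander. Origin: centre of its underside
- beaker: An upturned white stoneware beaker on the rack, diameter 72 mm at its rim (below), 60 mm at the top, 80 mm high, a bystander. Origin: centre of its rim, at the bottom
- tumbler: A drinking glass standing on the table, diameter 70 mm at the rim, 95 mm high, a bystander. Origin: centre of its underside

How it is judged:
By the outcome, as a careful person would: the job done as asked, in the order asked, and still so for the second after the job is handed in, with the robot touching nothing.
It also fails if it takes over 72 s, if anything falls off the work surface, if the arm or the gripper's body presses on something with over 40 N, if the wrist force passes 120 N, or if a joint passes its speed limit or range.

## Robot

A 6-joint arm with a two-finger parallel gripper is mounted at the origin on the work surface. World frame = base frame: x ahead of the robot, y to its left, z up, the work surface at z = 0. Lengths are in m, angles in rad, forces in N, time in s.
With the tool pointing down it reaches from about 0.35 to 0.975 m from the base axis. Payload 4.9 kg.
Tool frame: the origin (TCP) lies midway between the tips of the shut fingers; the grasp point (between the pads) lies 19 mm behind it; z points along the fingers, y is the direction in which the jaws open and shut (so a half turn about z gives the same grasp; the last joint's range is limited). The gripper opens to 85 mm and grips with 20 to 120 N. Pads are 22 mm wide; open, the fingers measure 114 mm over their backs; the gripper's body (76 mm by 85 mm) begins 54 mm behind the grasp point. The pads swing forward as they close: fully open they stand 13 mm farther back than shut.
Start: joints at [-1.411, 0.053, 1.613, -0, 1.476, -0.119], TCP at [0.172, -0.601, 0.231] pointing down, gripper open.
Joint ranges: [-3.01, 3.01], [-1.01, 2.22], [0.06, 2.58], [-1.02, 4.17], [0.09, 2.62], [-3.14, 3.14]. Speed limits (rad/s): [2.57, 2.57, 3.14, 3.14, 3.14, 3.14].

## Interface

Orientations are given as a rotation vector (axis times angle).
In Python, from station import ctrl gives the robot as it stands.
- The arm moves only by the tool play_rows, never from a script. Its argument "motion" is a list that holds one entry, the list of rows, each a list of 7 numbers: the closure, from -1 (fully open) to 1 (shut), then the shift along the tool's x, y, z in cm, then the turn, a rotation vector about the tool's x, y, z in degrees. A call has 1 to 20 rows; each row is the pose to reach, as a shift and turn from the pose measured when the call began, along the tool's axes at that moment; what a row does not reach only later rows make up. A row lasts 1/8 s, in which the tool goes at most 62.5 mm and 10.7 degrees, less where a joint would pass 70% of its speed; a pose out of reach is approached as far as the arm can. A call with a gripper value outside its range is refused whole. The fingers move at their own pace and stop on an object; "newtons" is the grip in N (left out, the last holds). Time passes only in rows, so rows that repeat a pose let the fingers close. It gives the time, the measured TCP pose, the force and the opening at its end, in the units of the state.
- ctrl.get_obs(): the state, without advancing time (a new reading comes with each control period).
- ctrl.get_image(name): name is "side" or "top"; returns a dict with "color" (384x512x3 uint8, red, green, blue), "mtx" (3x3 intrinsics, pixels), "T" (4x4, takes a point from camera to world coordinates). Camera axes: x right, y up, looking along -z (the intrinsics and any distortion apply to the point x, -y, -z); pixel columns grow to the right and rows downward; lengths in m; the calibration is good to about 2 mm. A picture is of the moment at which its call begins. There is no depth.
- ctrl.finish_job(): hands the job in, once; it reports no verdict.
The state is a dict: "t": time; "q": joint angles; "dq": joint speeds; "effort": joint torques, N m; "tool_pos": TCP position; "tool_rot": TCP orientation; "contact_force": force on the tool from outside, world axes, zero at the start; "wrist_torque": the same for the moment, N m; "opening": finger opening in m.
Only numpy, scipy, OpenCV 4.12 (cv2) and the standard library are available. Lean on these libraries where they do the work, as an engineer would, in place of code of your own. Each camera call takes 0.05 s, during which the arm holds its last target.

## Working session

There is one attempt and no reset: what is moved stays moved. The work goes in short steps, Python scripts to look and compute and a tool call to move; the robot and the scene stay as the last step left them, time stands still between calls to the robot, and variables do not carry over. Pictures are saved under pics/ and viewed, and the job is handed in when it is done.

Besides the shell and the picture viewer there is one more tool, called after "Emit:" as name(argument=value, ...), one argument or row to a line, values as JSON. play_rows: Moves the arm, as the interface text tells. Its arguments: {"type":"object","properties":{"motion":{"type":"array"},"newtons":{"type":"number"}},"required":["motion"]}

```bash
ls; mkdir -p pics
python3 - <<'E'
from station import ctrl
import cv2
print(ctrl.get_obs())
for n in("side","top"):
    d=ctrl.get_image(n); cv2.imwrite(f"pics/{n}0.png",d["color"][:,:,::-1]); print(n,d["mtx"].tolist(),d["T"].round(4).tolist(),[k for k in d])
E
```

```text
pics
{'t': 0.0, 'q': array([-1.41099986e+00,  5.33873502e-02,  1.61432495e+00, -1.37974146e-05,
        1.47597595e+00, -1.19012444e-01]), 'dq': array([ 0.0013005 , -0.00158771,  0.00188138,  0.00065316, -0.00055065,
        0.00108661]), 'effort': array([ 1.64353711e-03, -3.93687880e+01, -3.70171845e+01, -3.40362806e-05,
        7.16882569e-03,  4.11030783e-06]), 'tool_pos': array([ 0.1718949 , -0.60024124,  0.23002562]), 'tool_rot': array([-3.10904098e+00, -4.36245858e-01,  8.86305316e-05]), 'contact_force': array([-0.19765075,  0.272232  ,  0.99617175]), 'wrist_torque': array([ 0.02237992,  0.00486037, -0.0049593 ]), 'opening': 0.08558237190276273}
side [[418.6149272098308, 0.0, 251.09709926015984], [0.0, 418.6149272098308, 198.15520405040374], [0.0, 0.0, 1.0]] [[-0.7618, 0.4292, -0.4853, 0.1321], [-0.6478, -0.508, 0.5677, 0.5975], [-0.0029, 0.7468, 0.665, 0.8197], [0.0, 0.0, 0.0, 1.0]] ['color', 'mtx', 'T']
top [[358.54463406677826, 0.0, 258.0821020058822], [0.0, 358.54463406677826, 192.26470178446138], [0.0, 0.0, 1.0]] [[0.0289, 0.9971, -0.07, 0.5613], [-0.9995, 0.0294, 0.0061, -0.0026], [0.0081, 0.0698, 0.9975, 1.0819], [0.0, 0.0, 0.0, 1.0]] ['color', 'mtx', 'T']
```

View pics/side0.png

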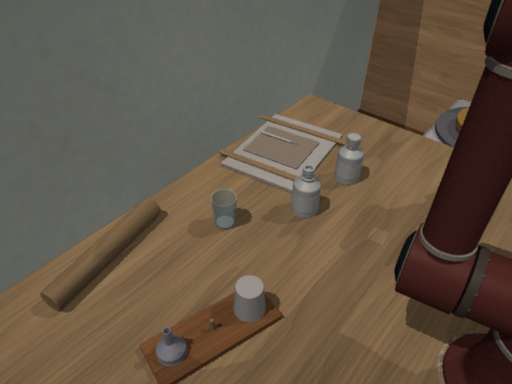

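View pics/top0.png

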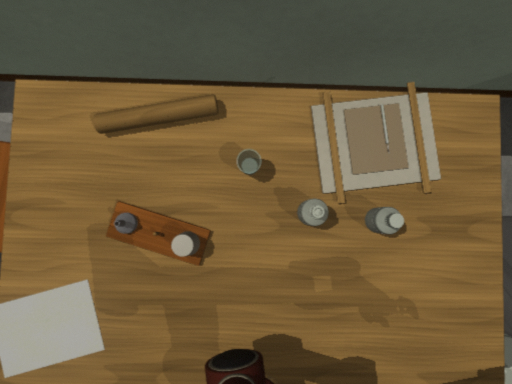

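Side view: funnel at about (170,348) with its tip near (168,331), open bottle mouth near (308,170). Top view: funnel (125,223), open bottle (318,211), capped bottle (396,221), tumbler (249,162), beaker (183,244). I'll zoom in to get precise pixels.

```bash
cat > h.py <<'E'
import numpy as np, cv2
from scipy.spatial.transform import Rotation as R
from station import ctrl
CAM={}
def cam(n):
    if n not in CAM:
        CAM[n]=ctrl.get_image(n)
    return CAM[n]
def ray(n,uv):
    d=cam(n);K=d["mtx"];T=d["T"]
    v=np.array([(uv[0]-K[0,2])/K[0,0],-(uv[1]-K[1,2])/K[1,1],-1.])
    v=T[:3,:3]@v
    return T[:3,3],v/np.linalg.norm(v)
def plane(n,uv,z):
    o,v=ray(n,uv); return o+v*(z-o[2])/v[2]
def tri(a,b):
    o1,v1=ray("side",a);o2,v2=ray("top",b)
    s=np.linalg.lstsq(np.c_[v1,-v2],o2-o1,rcond=None)[0]
    p,q=o1+s[0]*v1,o2+s[1]*v2
    return (p+q)/2,np.linalg.norm(p-q)
def proj(n,p):
    d=cam(n);K=d["mtx"];T=d["T"]
    c=T[:3,:3].T@(np.asarray(p)-T[:3,3]); return np.array([K[0,2]+K[0,0]*c[0]/-c[2],K[1,2]-K[1,1]*c[1]/-c[2]])
def crop(n,u0,v0,u1,v1,f,name):
    im=cam(n)["color"][v0:v1,u0:u1,::-1]
    return cv2.resize(im,None,fx=f,fy=f,interpolation=cv2.INTER_CUBIC)
E
python3 - <<'E'
from h import *
a=crop("side",125,310,205,380,5,0); b=crop("side",270,150,350,220,5,0)
c=crop("top",95,190,175,260,5,0); d=crop("top",280,180,360,250,5,0)
im=np.vstack([np.hstack([a,b]),np.hstack([c,d])])
im=cv2.resize(im,(800,700))[:,:]
cv2.imwrite("pics/z0.png",cv2.resize(im,(686,600)))
E
```

```text
(no output)
```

View pics/z0.png

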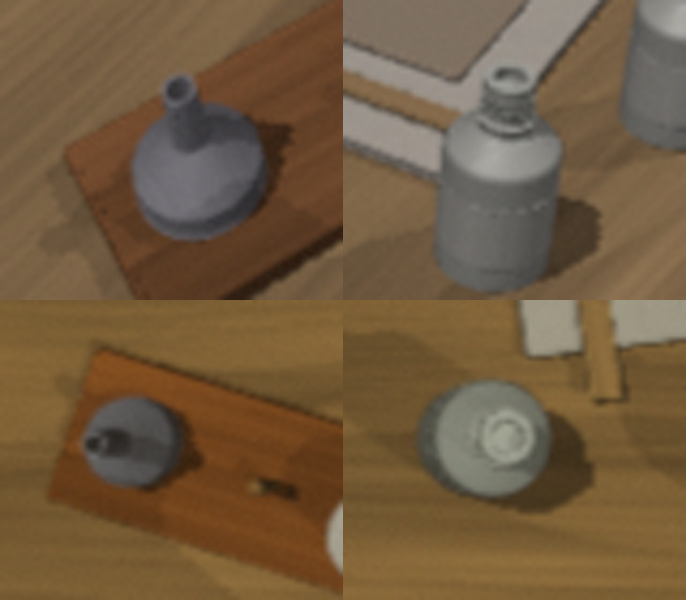

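Run:
```python
from h import *
np.set_printoptions(precision=4,suppress=True)
print("tip",tri((167,331),(117.6,223.4)),plane("side",(167,331),.098),plane("top",(117.6,223.4),.098))
print("collar",plane("top",(126.4,223.1),.036))
print("mouth",tri((309.7,167.7),(318.3,212)),plane("side",(309.7,167.7),.15),plane("top",(318.3,212),.15))
print("rack corners",[plane("top",p,.018)[:2] for p in((95+97/4.286,190+50/4.286),(95+48/4.286,190+197/4.286),(211,232),(202,264))])
print("beaker top",plane("top",(183,244),.098),"tumbler",plane("top",(249,162),.095),plane("side",(224,197),.095),"cap",plane("top",(396,221),.152))
o=ctrl.get_obs();print(R.from_rotvec(o["tool_rot"]).as_matrix())
```

```text
tip (array([0.535 , 0.3742, 0.0941]), np.float64(0.002989911047866526)) [0.5341 0.3763 0.098 ] [0.534  0.3717 0.098 ]
collar [0.5338 0.3699 0.036 ]
mouth (array([ 0.5807, -0.1657,  0.1496]), np.float64(0.0021144305214569202)) [ 0.5813 -0.1645  0.15  ] [ 0.5799 -0.1662  0.15  ]
rack corners [array([0.5958, 0.4056]), array([0.494 , 0.4334]), array([0.5144, 0.1263]), array([0.4205, 0.149 ])]
beaker top [0.4833 0.1914 0.098 ] tumbler [0.7139 0.019  0.095 ] [0.7179 0.0211 0.095 ] cap [ 0.5624 -0.368   0.152 ]
[[ 0.9614  0.2752 -0.0001]
 [ 0.2752 -0.9614  0.0008]
 [ 0.0001 -0.0008 -1.    ]]
```

```bash
cat >> h.py <<'E'
def cols(x,y,z): return np.c_[x,y,z].astype(float)
def frame(z,y):
    z=np.array(z,float);z/=np.linalg.norm(z);y=np.array(y,float);y-=z*(y@z);y/=np.linalg.norm(y)
    return np.c_[np.cross(y,z),y,z]
def row(p,Rm,o=None):
    o=o or ctrl.get_obs();R0=R.from_rotvec(o["tool_rot"]).as_matrix()
    s=R0.T@(np.array(p)-o["tool_pos"])*100; r=R.from_matrix(R0.T@Rm).as_rotvec(degrees=True)
    print("row",s.round(2),r.round(1),"ang",np.linalg.norm(r).round(1))
def st():
    o=ctrl.get_obs();Rm=R.from_rotvec(o["tool_rot"]).as_matrix()
    print("t",round(o["t"],2),"q",o["q"].round(3),"p",o["tool_pos"].round(4),"F",o["contact_force"].round(1),"open",round(o["opening"],4));print("x",Rm[:,0].round(3),"y",Rm[:,1].round(3),"z",Rm[:,2].round(3))
E
python3 - <<'E'
from h import *
a=np.deg2rad(30)
row([.47,.22,.36],frame([0,0,-1],[np.cos(a),np.sin(a),0]))
E
```

```text
row [ 51.24 -70.7  -12.86] [  -0.   -0. -104.] ang 104.0
```

Emit:
play_rows(
  motion=[
    [[-1, 2, -3, -5, 0, 0, -6], [-1, 6, -8, -10, 0, 0, -15], [-1, 10, -14, -13, 0, 0, -24], [-1, 14, -19.5, -13, 0, 0, -33], [-1, 18, -25, -13, 0, 0, -42], [-1, 22, -30.5, -13, 0, 0, -51], [-1, 26, -36, -13, 0, 0, -60], [-1, 30, -41.5, -13, 0, 0, -69], [-1, 34, -47, -13, 0, 0, -78], [-1, 38, -52.5, -13, 0, 0, -86], [-1, 42, -58, -13, 0, 0, -95], [-1, 46, -63.5, -13, 0, 0, -104], [-1, 51, -70.5, -13, 0, 0, -104], [-1, 51, -70.5, -13, 0, 0, -104], [-1, 51, -70.5, -13, 0, 0, -104], [-1, 51, -70.5, -13, 0, 8, -104], [-1, 51, -70.5, -13, 0, 8, -104]],
  ],
)

```text
t: 2.42
tool_pos: [0.468, 0.217, 0.3611]
tool_rot: [-1.558, -2.702, -0.186]
contact_force: [-0.5, -0.2, 0.4]
opening: 0.0852
```

```bash
python3 -c "
from h import *
st()"
```

```text
t 2.42 q [ 0.236 -0.312  1.736  0.099  1.648 -0.278] p [0.468  0.217  0.3611] F [-0.5 -0.2  0.4] open 0.0852
x [-0.503  0.861  0.074] y [0.863 0.496 0.094] z [ 0.044  0.112 -0.993]
```

Run:
```python
from h import *
az=np.deg2rad(125);e=np.deg2rad(15)
t=np.array([np.cos(az)*np.cos(e),np.sin(az)*np.cos(e),-np.sin(e)])
F=frame(t,[np.cos(az-np.pi/2),np.sin(az-np.pi/2),0])
g=np.array([.534,.373,.073])+.010*t
print(g); row(g+[0.03,-.06,.17],F); row(g+[0,0,.13],F)
```

```text
[0.52845968 0.3809124  0.07041181]
row [ 3.5  11.82 13.55] [ 7.9 70.8 -0.5] ang 71.3
row [ 9.88 11.83 18.06] [ 7.9 70.8 -0.5] ang 71.3
```

Emit:
play_rows(
  motion=[
    [[-1, 0.5, 2, 0, 1, 9, 0], [-1, 0.8, 3.5, 1, 2, 18, 0], [-1, 1.2, 5, 2.5, 3, 27, 0], [-1, 1.6, 7, 4, 4, 36, 0], [-1, 2, 8.5, 6, 5, 45, 0], [-1, 2.5, 10, 8, 6, 54, 0], [-1, 3, 11, 11, 7, 63, -0.5], [-1, 3.5, 11.8, 13.5, 7.9, 70.8, -0.5], [-1, 3.5, 11.8, 13.5, 7.9, 70.8, -0.5], [-1, 3.5, 11.8, 13.5, 7.9, 70.8, -0.5]],
  ],
)

```text
t: 3.68
tool_pos: [0.5587, 0.3205, 0.2428]
tool_rot: [-0.871, -1.677, -0.669]
contact_force: [-0.0, 0.3, -0.1]
opening: 0.085
```

```bash
python3 -c "
from h import *
st()
for n in('side','top'): cv2.imwrite(f'pics/{n}1.png',cam(n)['color'][:,:,::-1])
im=np.vstack([cam('side')['color'],cam('top')['color']])[:,:,::-1]
cv2.imwrite('pics/b1.png',cv2.resize(im,(400,600)) if 0 else np.hstack([cv2.resize(cam('side')['color'],(400,300)),cv2.resize(cam('top')['color'],(400,300))])[:,:,::-1])"
```

```text
t 3.67 q [ 0.035  0.439  1.498  1.08   1.978 -0.551] p [0.5587 0.3205 0.2428] F [-0.   0.3 -0.1] open 0.085
x [-0.152  0.214  0.965] y [0.819 0.573 0.002] z [-0.553  0.791 -0.262]
```

View pics/b1.png

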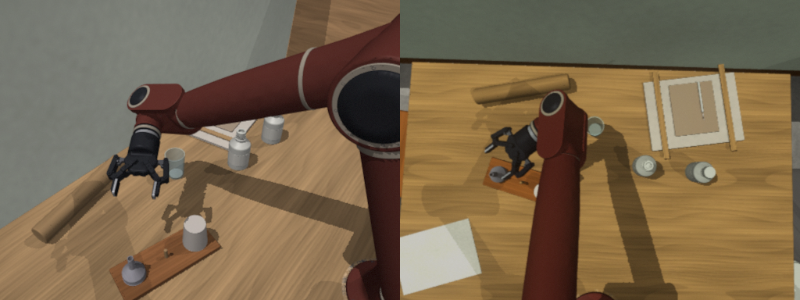

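```bash
cat > fk.py <<'E'
from h import *
from scipy.optimize import least_squares
Rz=lambda a:R.from_euler('z',a).as_matrix();Ry=lambda a:R.from_euler('y',a).as_matrix()
def fk(q,P,full=False):
    h,d,L1,L2,L3,a1,e=P
    B=Rz(q[0]); S=B@[a1,d,h]
    U=B@Ry(q[1]); E=S+U@[0,0,L1]
    Fm=U@Ry(q[2]); E2=E+Fm@[e,0,0]; W=E2+Fm@[0,0,L2]
    G=Fm@Rz(SG[0]*q[3])@Ry(q[4]); T=W+G@[0,0,L3]
    return (S,E,W,T,G) if full else (T,G[:,2])
SG=[1]
D=[([-1.41099986e+00,5.33873502e-02,1.61432495e+00,0,1.47597595,-.119],[.1719,-.6002,.2300],[0,0,-1]),
([0.236,-0.312,1.736,0.099,1.648,-0.278],[.468,.217,.3611],[.044,.112,-.993]),
([0.035,0.439,1.498,1.08,1.978,-0.551],[.5587,.3205,.2428],[-.553,.791,-.262])]
def fit():
    best=None
    for s in(1,-1):
        SG[0]=s
        f=lambda P:np.concatenate([np.r_[fk(q,P)[0]-p,.3*(fk(q,P)[1]-z)] for q,p,z in D]+[.001*(np.array(P)-[.3,.07,.4,.4,.25,0,0])])
        r=least_squares(f,[.3,.07,.4,.4,.25,0,0])
        if best is None or r.cost<best[0]: best=(r.cost,s,r.x,r.fun)
    SG[0]=best[1]; return best
if __name__=="__main__":
    b=fit();print(b[1],b[2].round(3),b[3].round(3))
    for v in fk(D[2][0],b[2],True)[:4]:print(v.round(3))
E
python3 fk.py
```

```text
1 [ 0.238  0.074  0.425  0.611  0.28  -0.001  0.094] [-0.    -0.    -0.    -0.     0.001  0.    -0.     0.     0.    -0.
 -0.     0.    -0.    -0.     0.     0.    -0.    -0.    -0.     0.
  0.     0.     0.    -0.     0.   ]
[-0.004  0.074  0.238]
[0.177 0.08  0.623]
[0.713 0.099 0.316]
[0.559 0.32  0.243]
```

```bash
cat >> fk.py <<'E'
BOX=dict(beaker=(.483,.191,.098,.036),tumbler=(.715,.020,.095,.035),bottle=(.5807,-.166,.15,.038),capped=(.5624,-.368,.152,.038))
lo=np.array([-3.01,-1.01,.06,-1.02,.09]);hi=np.array([3.01,2.22,2.58,4.17,2.62])
def ik(p,z,q0,P):
    p=np.array(p);z=np.array(z)/np.linalg.norm(z)
    f=lambda q:np.r_[fk(q,P)[0]-p,.3*(fk(q,P)[1]-z)]
    r=least_squares(f,np.clip(q0,lo+.01,hi-.01),bounds=(lo,hi)); return r.x,np.abs(r.fun).max()
def clear(q,P,skip=()):
    S,E,W,T,G=fk(q,P,True); out={}
    pts=[(E+(W-E)*s,.055) for s in np.linspace(.3,1,30)]+[(W+(T-W)*s,.05) for s in np.linspace(0,.72,15)]
    for n,(x,y,h,r) in BOX.items():
        if n in skip: continue
        out[n]=round(min(np.hypot(max(np.hypot(c[0]-x,c[1]-y)-r,0),max(c[2]-h,0))-w for c,w in pts),3)
    out['table']=round(min(c[2]-w for c,w in pts),3)
    return out,W
E
python3 - <<'E'
from fk import *
b=fit();P=b[2]
qs=[np.array([.035,.439,1.498,1.08,1.978]),np.array([.6,.5,1.7,3.1,.5]),np.array([.3,.5,1.7,2.2,1.2]),np.array([.6,.5,1.6,-.5,1.])]
for az in (35,60,90,110,125,140,160,180):
  for el in (5,15,25,35):
    a=np.deg2rad(az);e=np.deg2rad(el);t=np.array([np.cos(a)*np.cos(e),np.sin(a)*np.cos(e),-np.sin(e)])
    for q0 in qs:
        q,er=ik(np.array([.534,.373,.073])+.010*t,t,q0,P)
        if er<1e-3:
            c,W=clear(q,P); 
            if min(c.values())>.0: print(az,el,q.round(2),c,W.round(2))
E
```

```text
35 5 [0.41 0.24 2.29 2.89 0.89] {'beaker': np.float64(0.034), 'tumbler': np.float64(0.308), 'bottle': np.float64(0.375), 'capped': np.float64(0.544), 'table': np.float64(0.029)} [0.31 0.22 0.1 ]
35 5 [0.41 0.24 2.29 2.89 0.89] {'beaker': np.float64(0.034), 'tumbler': np.float64(0.308), 'bottle': np.float64(0.375), 'capped': np.float64(0.544), 'table': np.float64(0.029)} [0.31 0.22 0.1 ]
35 5 [0.41 0.24 2.29 2.89 0.89] {'beaker': np.float64(0.034), 'tumbler': np.float64(0.308), 'bottle': np.float64(0.375), 'capped': np.float64(0.544), 'table': np.float64(0.029)} [0.31 0.22 0.1 ]
35 15 [0.42 0.11 2.3  2.81 0.6 ] {'beaker': np.float64(0.035), 'tumbler': np.float64(0.308), 'bottle': np.float64(0.375), 'capped': np.float64(0.546), 'table': np.float64(0.041)} [0.32 0.22 0.14]
35 15 [0.42 0.11 2.3  2.81 0.6 ] {'beaker': np.float64(0.035), 'tumbler': np.float64(0.308), 'bottle': np.float64(0.375), 'capped': np.float64(0.546), 'table': np.float64(0.041)} [0.32 0.22 0.14]
35 15 [0.42 0.11 2.3  2.81 0.6 ] {'beaker': np.float64(0.035), 'tumbler': np.float64(0.308), 'bottle': np.float64(0.375), '
[... 18020 characters left out ...]
.279), 'bottle': np.float64(0.414), 'capped': np.float64(0.594), 'table': np.float64(0.062)} [0.76 0.37 0.23]
180 35 [0.37 0.8  1.14 0.35 2.1 ] {'beaker': np.float64(0.126), 'tumbler': np.float64(0.279), 'bottle': np.float64(0.414), 'capped': np.float64(0.594), 'table': np.float64(0.062)} [0.76 0.37 0.23]
180 35 [0.37 0.8  1.14 0.35 2.1 ] {'beaker': np.float64(0.126), 'tumbler': np.float64(0.279), 'bottle': np.float64(0.414), 'capped': np.float64(0.594), 'table': np.float64(0.062)} [0.76 0.37 0.23]
180 35 [0.37 0.8  1.14 0.35 2.1 ] {'beaker': np.float64(0.126), 'tumbler': np.float64(0.279), 'bottle': np.float64(0.414), 'capped': np.float64(0.594), 'table': np.float64(0.062)} [0.76 0.37 0.23]
```

Run:
```python
from h import *
az=np.deg2rad(140);e=np.deg2rad(15)
t=np.array([np.cos(az)*np.cos(e),np.sin(az)*np.cos(e),-np.sin(e)])
F=frame(t,[np.cos(az-np.pi/2),np.sin(az-np.pi/2),0])
g=np.array([.534,.373,.073])+.010*t
print(g); row(g+[0,0,.10],F); row(g,F)
```

```text
[0.52660058 0.37920885 0.07041181]
row [-5.39  0.65  8.38] [14.6  0.3 -3.6] ang 15.0
row [-15.04   0.6   11.02] [14.6  0.3 -3.6] ang 15.0
```

Emit:
play_rows(
  motion=[
    [[-1, -1, 0.2, 3, 5, 0.1, -1.2], [-1, -3.5, 0.4, 6.5, 10, 0.2, -2.4], [-1, -5.4, 0.65, 8.4, 14.6, 0.3, -3.6], [-1, -5.4, 0.65, 8.4, 14.6, 0.3, -3.6], [-1, -7.5, 0.65, 8.9, 14.6, 0.3, -3.6], [-1, -9.5, 0.65, 9.5, 14.6, 0.3, -3.6], [-1, -11.5, 0.65, 10, 14.6, 0.3, -3.6], [-1, -13.5, 0.6, 10.6, 14.6, 0.3, -3.6], [-1, -15, 0.6, 11, 14.6, 0.3, -3.6], [-1, -15, 0.6, 11, 14.6, 0.3, -3.6], [-1, -15, 0.6, 11, 14.6, 0.3, -3.6]],
  ],
)

```text
t: 5.15
tool_pos: [0.5271, 0.3793, 0.0714]
tool_rot: [-0.636, -1.749, -0.488]
contact_force: [-0.2, -0.0, 0.4]
opening: 0.0852
```

```bash
cat > look.py <<'E'
import sys
from h import *
st()
n=sys.argv[1]
c=[]
for k,(nm,u,v,w) in enumerate([("side",int(sys.argv[2]),int(sys.argv[3]),int(sys.argv[6])),("top",int(sys.argv[4]),int(sys.argv[5]),int(sys.argv[6]))]):
    im=cam(nm)["color"]; v0=max(0,min(384-2*w,v-w));u0=max(0,min(512-2*w,u-w))
    print(nm,"origin",u0,v0,"scale",400/(2*w)); c.append(cv2.resize(im[v0:v0+2*w,u0:u0+2*w],(400,400),interpolation=cv2.INTER_CUBIC))
cv2.imwrite(f"pics/{n}.png",np.hstack(c)[:,:,::-1])
E
python3 look.py g1 170 345 125 223 60
```

```text
t 5.15 q [ 0.176  0.755  1.375  0.933  1.969 -0.788] p [0.5271 0.3793 0.0714] F [-0.2 -0.   0.4] open 0.0852
x [-0.199  0.166  0.966] y [0.643 0.766 0.001] z [-0.74   0.621 -0.26 ]
side origin 110 264 scale 3.3333333333333335
top origin 65 163 scale 3.3333333333333335
```

View pics/g1.png

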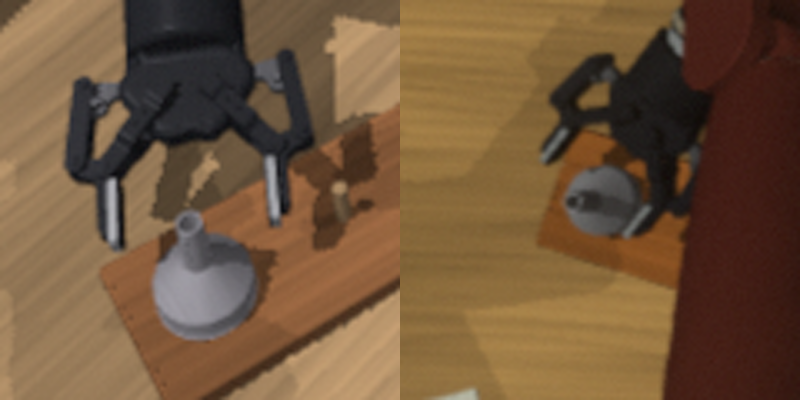

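Run:
```python
from h import *
o=ctrl.get_obs();Rm=R.from_rotvec(o["tool_rot"]).as_matrix();p=o["tool_pos"]
for k in(0,-.013):
  for s in(.0425,-.0425):
    q=p+Rm@[0,s,k]; print(k,s,((proj("side",q)-[110,264])*3.333).round(),((proj("top",q)-[65,163])*3.333+[400,0]).round())
for z in(.018,.058,.073,.098): print(z,((proj("side",[.534,.373,z])-[110,264])*3.333).round(),((proj("top",[.534,.373,z])-[65,163])*3.333+[400,0]).round())
```

```text
0 0.0425 [126. 269.] [541. 175.]
0 -0.0425 [273. 247.] [615. 242.]
-0.013 0.0425 [125. 247.] [549. 164.]
-0.013 -0.0425 [271. 224.] [624. 231.]
0.018 [212. 290.] [608. 200.]
0.058 [203. 256.] [592. 200.]
0.073 [200. 242.] [585. 201.]
0.098 [194. 219.] [574. 201.]
```

Emit:
play_rows(
  motion=[
    [[1, 0, 0, 0, 0, 0, 0], [1, 0, 0, 0, 0, 0, 0], [1, 0, 0, 0, 0, 0, 0], [1, 0, 0, 0, 0, 0, 0], [1, 0, 0, 0, 0, 0, 0], [1, 0, 0, 0, 0, 0, 0], [1, 0, 0, 0, 0, 0, 0], [1, 0, 0, 0, 0, 0, 0]],
  ],
  newtons=40,
)

```text
t: 6.35
tool_pos: [0.5272, 0.3793, 0.0718]
tool_rot: [-0.636, -1.75, -0.489]
contact_force: [-0.1, 0.1, 0.1]
opening: 0.0153
```

```bash
python3 look.py g2 170 345 125 223 60
```

```text
t 6.35 q [ 0.176  0.754  1.375  0.933  1.969 -0.788] p [0.5272 0.3793 0.0718] F [-0.1  0.1  0.1] open 0.0153
x [-0.2    0.167  0.966] y [0.643 0.766 0.001] z [-0.74   0.621 -0.26 ]
side origin 110 264 scale 3.3333333333333335
top origin 65 163 scale 3.3333333333333335
```

View pics/g2.png

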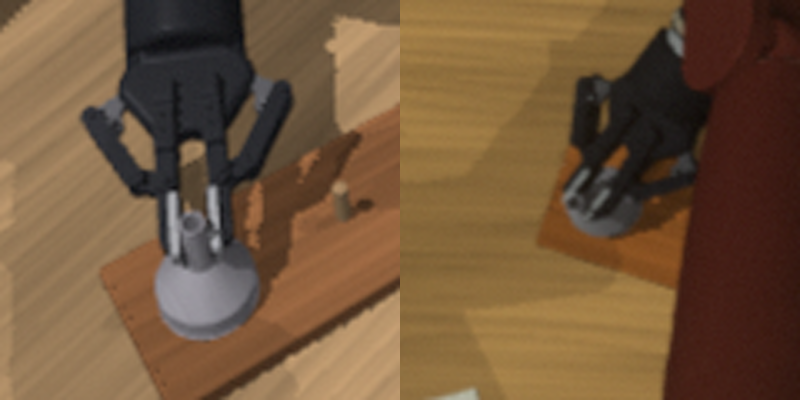

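```bash
cat > plan.py <<'E'
from fk import *
def lay(mouth_xy,psi,nu,zoff,th=105,s0=.055,ahead=.010):
    n=np.deg2rad(nu);ps=np.deg2rad(psi);h=np.array([np.cos(ps),np.sin(ps),0]);up=np.array([0,0,1.])
    a=np.cos(n)*h-np.sin(n)*up
    w=n+np.deg2rad(th);t=np.cos(w)*h-np.sin(w)*up
    m=np.r_[mouth_xy,.030*np.cos(n)+zoff]
    return m+a*s0+t*ahead, frame(t,np.cross(t,a)), a
E
python3 - <<'E'
from plan import *
b=fit();P=b[2];o=ctrl.get_obs();q=o["q"][:5]
for zo in(.15,0):
    p,F,a=lay([.48,.01],0,12,zo); q,er=ik(p,F[:,2],q if zo else q,P); print(p.round(3),q.round(2),er.round(4),clear(q,P,())); row(p,F)
# regrasp check
t=np.array([np.cos(np.deg2rad(53)),0,-np.sin(np.deg2rad(53))])
q,er=ik(np.array([.489,.01,.0264])+.012*t,t,q,P);print(q.round(2),er,clear(q,P))
m=np.array([.5807,-.166]);h=m/np.linalg.norm(m);t=np.r_[h*.6,-.8]
q,er=ik(np.r_[m,.18]+.012*t,t,q,P);print(q.round(2),er,clear(q,P,('bottle',)))
E
```

```text
[0.529 0.01  0.159] [-0.1   0.2   1.62 -0.05  1.78] 0.0 ({'beaker': np.float64(0.159), 'tumbler': np.float64(0.127), 'bottle': np.float64(0.11), 'capped': np.float64(0.299), 'table': np.float64(0.179)}, array([0.65628121, 0.01      , 0.40829587]))
row [  2.23 -28.16 -25.34] [-60.6 -42.2 136.5] ang 155.2
[0.529 0.01  0.009] [-0.1   0.39  1.68 -0.04  1.54] 0.0 ({'beaker': np.float64(0.113), 'tumbler': np.float64(0.046), 'bottle': np.float64(0.088), 'capped': np.float64(0.29), 'table': np.float64(0.029)}, array([0.65628121, 0.01      , 0.25829588]))
row [-12.26 -28.17 -21.44] [-60.6 -42.2 136.5] ang 155.2
[-0.2  -0.38  2.48  0.3   0.41] 4.499844941108222e-12 ({'beaker': np.float64(0.098), 'tumbler': np.float64(0.181), 'bottle': np.float64(0.132), 'capped': np.float64(0.307), 'table': np.float64(0.029)}, array([0.32783864, 0.01      , 0.24026835]))
[-0.45 -0.3   2.14  0.16  0.68] 1.3475331961387838e-13 ({'beaker': np.float64(0.293), 'tumbler': np.float64(0.202), 'capped': np.float64(0.144), 'table': np.float64(0.183)}, array([ 0.42621287, -0.12183802,  0.39423375]))
```

Emit:
play_rows(
  motion=[
    [[1, 1, 0, -0.27, 0, 0, 0], [1, 2.5, 0, -0.67, 0, 0, 0], [1, 4.5, 0, -1.2, 0, 0, 0], [1, 7, 0, -1.9, 0, 0, 0], [1, 10, 0, -2.7, 0, 0, 0], [1, 13, 0, -3.5, 0, 0, 0], [1, 15.5, 0, -4.2, 0, 0, 0], [1, 17.4, 0, -4.7, 0, 0, 0], [1, 17.4, 0, -4.7, 0, 0, 0]],
  ],
)

```text
t: 7.58
tool_pos: [0.5276, 0.3792, 0.2541]
tool_rot: [-0.635, -1.754, -0.491]
contact_force: [-0.0, -0.0, -1.2]
opening: 0.0153
```

```bash
python3 look.py g3 185 270 125 223 60
python3 - <<'E'
from plan import *
b=fit();P=b[2];o=ctrl.get_obs();q=o["q"][:5]
for zo in(.15,0.02):
    p,F,a=lay([.50,.01],0,12,zo); row(p,F); print(p)
o=ctrl.get_obs();R0=R.from_rotvec(o["tool_rot"]).as_matrix()
rv=R.from_matrix(R0.T@F).as_rotvec()
for f in np.linspace(0,1,6):
    Rf=R0@R.from_rotvec(rv*f).as_matrix(); pp=o["tool_pos"]*(1-f)+f*(p+[0,0,.13]); q,er=ik(pp,Rf[:,2],q,P);a=Rf@np.array([.966,0,-.26]); print(f,pp.round(2),"t",Rf[:,2].round(2),"a",a.round(2),q.round(2),round(er,4),list(clear(q,P)[0].values()))
E
```

```text
t 7.58 q [ 0.176  0.514  1.376  1.031  2.101 -0.569] p [0.5276 0.3792 0.2541] F [-0.  -0.  -1.2] open 0.0153
x [-0.204  0.166  0.965] y [0.643 0.766 0.004] z [-0.739  0.621 -0.263]
side origin 125 210 scale 3.3333333333333335
top origin 65 163 scale 3.3333333333333335
row [-15.53 -26.83 -22.15] [-60.6 -42.2 136.4] ang 155.1
[0.54925821 0.01       0.15899922]
row [-28.08 -26.83 -18.77] [-60.6 -42.2 136.4] ang 155.1
[0.54925821 0.01       0.02899922]
0.0 [0.53 0.38 0.25] t [-0.74  0.62 -0.26] a [-0.  0.  1.] [0.18 0.52 1.38 1.03 2.1 ] 0.0 [np.float64(0.171), np.float64(0.22), np.float64(0.337), np.float64(0.512), np.float64(0.222)]
0.2 [0.53 0.31 0.23] t [-0.57  0.7  -0.43] a [0.2  0.36 0.91] [0.05 0.35 1.54 0.9  1.95] 0.0 [np.float64(0.135), np.float64(0.208), np.float64(0.275), np.float64(0.444), np.float64(0.217)]
0.4 [0.54 0.23 0.21] t [-0.43  0.64 -0.64] a [0.48 0.57 0.66] [-0.03  0.22  1.63  0.71  1.83] 0.0 [np.float64(0.124), np.float64(0.197), np.float64(0.252), np.float64(0.405), np.float64(0.214)]
0.6000000000000001 [0.54 0.16 0.2 ] t [-0.35  0.47 -0.81] a [0.75 0.57 0.33] [-0.08  0.15  1.66  0.47  1.75] 0.0 [np.float64(0.128), np.float64(0.168), np.float64(0.22), np.float64(0.396), np.float64(0.209)]
0.8 [0.54 0.08 0.18] t [-0.36  0.24 -0.9 ] a [0.93 0.36 0.01] [-0.09  0.16  1.64  0.21  1.74] 0.0 [np.float64(0.141), np.float64(0.141), np.float64(0.167), np.float64(0.357), np.float64(0.198)]
1.0 [0.55 0.01 0.16] t [-0.45 -0.   -0.89] a [ 0.98 -0.   -0.21] [-0.1   0.25  1.57 -0.04  1.79] 0.0 [np.float64(0.166), np.float64(0.114), np.float64(0.109), np.float64(0.299), np.float64(0.179)]
```

View pics/g3.png

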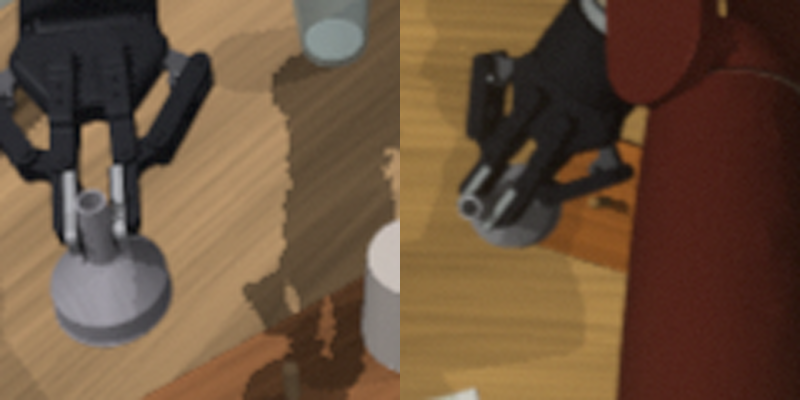

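Emit:
play_rows(
  motion=[
    [[1, -0.9, -1.6, -1.3, -3.6, -2.5, 8], [1, -1.9, -3.3, -2.7, -7.5, -5.2, 16.8], [1, -2.9, -5, -4.1, -11.3, -7.9, 25.5], [1, -3.9, -6.7, -5.5, -15.1, -10.5, 34], [1, -4.8, -8.4, -6.9, -18.9, -13.2, 42.6], [1, -5.8, -10, -8.3, -22.7, -15.8, 51], [1, -6.8, -11.7, -9.7, -26.5, -18.4, 59.6], [1, -7.7, -13.4, -11, -30.3, -21.1, 68.2], [1, -8.7, -15.1, -12.4, -34.1, -23.7, 76.7], [1, -9.7, -16.8, -13.8, -37.9, -26.4, 85.2], [1, -10.6, -18.4, -15.2, -41.6, -29, 93.8], [1, -11.6, -20.1, -16.6, -45.4, -31.6, 102.3], [1, -12.6, -21.8, -18, -49.2, -34.3, 110.8], [1, -13.5, -23.5, -19.4, -53, -36.9, 119.3], [1, -14.5, -25.1, -20.7, -56.8, -39.6, 127.9], [1, -15.5, -26.8, -22.1, -60.6, -42.2, 136.4], [1, -15.5, -26.8, -22.1, -60.6, -42.2, 136.4], [1, -15.5, -26.8, -22.1, -60.6, -42.2, 136.4], [1, -15.5, -26.8, -22.1, -60.6, -42.2, 136.4]],
  ],
)

```text
t: 10.05
tool_pos: [0.5488, 0.011, 0.1593]
tool_rot: [-3.054, -0.003, 0.733]
contact_force: [-0.5, 0.1, -1.6]
opening: 0.0155
```

```bash
python3 look.py g4 265 200 250 190 75
python3 - <<'E'
from plan import *
for zo in(.02,0.0):
    p,F,a=lay([.50,.01],0,12,zo); row(p,F); print(p)
E
```

```text
t 10.05 q [-0.094  0.247  1.573 -0.043  1.791  1.476] p [0.5488 0.011  0.1593] F [-0.5  0.1 -1.6] open 0.0155
x [ 0.891  0.002 -0.454] y [ 0.001 -1.    -0.001] z [-0.454  0.001 -0.891]
side origin 190 125 scale 2.6666666666666665
top origin 175 115 scale 2.6666666666666665
row [ 5.94  0.1  11.62] [-0.  -0.   0.1] ang 0.1
[0.54925821 0.01       0.02899922]
row [ 6.85  0.1  13.4 ] [-0.  -0.   0.1] ang 0.1
[0.54925821 0.01       0.00899922]
```

View pics/g4.png

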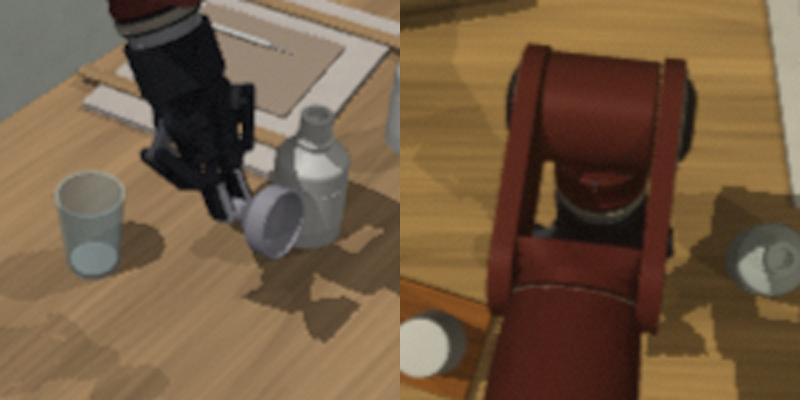

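Emit:
play_rows(
  motion=[
    [[1, 1, 0, 2, 0, 0, 0], [1, 2.5, 0.1, 5, 0, 0, 0], [1, 4, 0.1, 8, 0, 0, 0], [1, 5.2, 0.1, 10.3, 0, 0, 0], [1, 5.9, 0.1, 11.6, 0, 0, 0], [1, 6.1, 0.1, 12, 0, 0, 0], [1, 6.3, 0.1, 12.4, 0, 0, 0], [1, 6.5, 0.1, 12.7, 0, 0, 0], [1, 6.6, 0.1, 13, 0, 0, 0], [1, 6.7, 0.1, 13.15, 0, 0, 0], [1, 6.7, 0.1, 13.15, 0, 0, 0], [1, 6.7, 0.1, 13.15, 0, 0, 0]],
  ],
)

```text
t: 11.65
tool_pos: [0.5497, 0.01, 0.0128]
tool_rot: [-3.055, -0.002, 0.731]
contact_force: [1.5, -0.5, 4.9]
opening: 0.015
```

```bash
python3 look.py g5 265 215 250 190 45
```

```text
t 11.65 q [-0.095  0.421  1.627 -0.043  1.561  1.485] p [0.5497 0.01   0.0128] F [ 1.5 -0.5  4.9] open 0.015
x [ 0.892  0.001 -0.452] y [ 0.001 -1.    -0.001] z [-0.452  0.    -0.892]
side origin 220 170 scale 4.444444444444445
top origin 205 145 scale 4.444444444444445
```

View pics/g5.png

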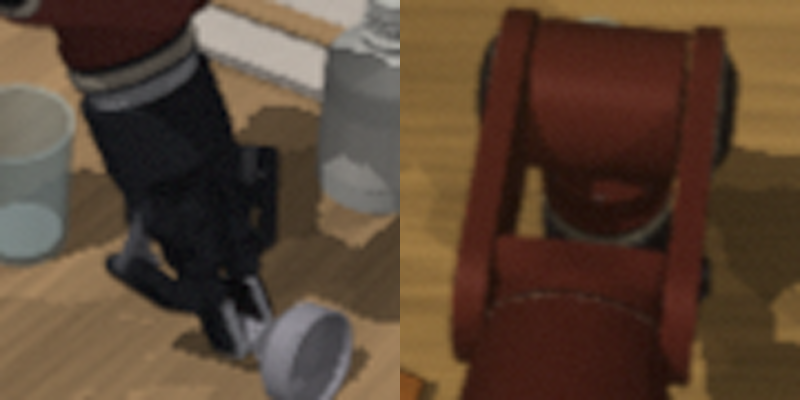

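Emit:
play_rows(
  motion=[
    [[1, 0.05, 0, 0.1, 0, 0, 0], [1, 0.1, 0, 0.2, 0, 0, 0], [1, 0.14, 0, 0.27, 0, 0, 0], [1, 0.14, 0, 0.27, 0, 0, 0]],
  ],
)

```text
t: 12.25
tool_pos: [0.5508, 0.01, 0.0106]
tool_rot: [-3.056, -0.002, 0.727]
contact_force: [2.6, 0.6, 5.8]
opening: 0.015
```

```bash
python3 look.py g6 265 215 250 190 45
```

```text
t 12.25 q [-0.095  0.425  1.626 -0.043  1.557  1.485] p [0.5508 0.01   0.0106] F [2.6 0.6 5.8] open 0.015
x [ 0.893  0.001 -0.45 ] y [ 0.001 -1.    -0.001] z [-0.45   0.    -0.893]
side origin 220 170 scale 4.444444444444445
top origin 205 145 scale 4.444444444444445
```

View pics/g6.png

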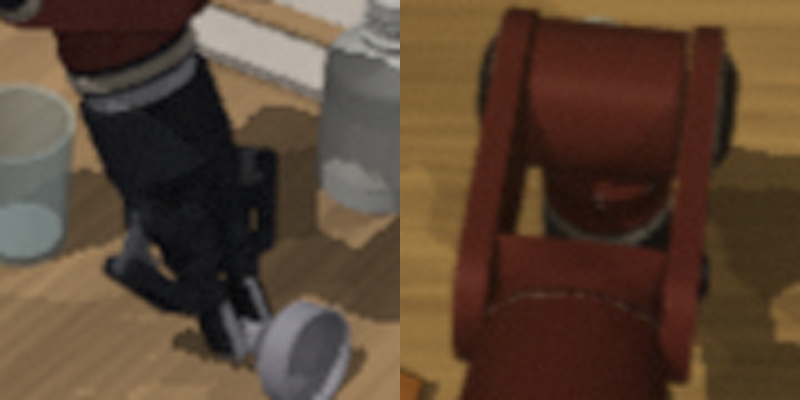

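Emit:
play_rows(
  motion=[
    [[0.6, 0.14, 0, 0.27, 0, 0, 0], [0.5, 0.14, 0, 0.27, 0, 0, 0], [0.4, 0.14, 0, 0.2, 0, 0, 0], [0.2, 0.14, 0, 0.1, 0, 0, 0], [0, 0.14, 0, 0, 0, 0, 0], [-0.5, 0.14, 0, -0.2, 0, 0, 0], [-1, 0.1, 0, -0.5, 0, 0, 0], [-1, 0, 0, -2, 0, 0, 0], [-1, 0, 0, -5, 0, 0, 0], [-1, 0, 0, -9, 0, 0, 0], [-1, 0, 0, -14, 0, 0, 0], [-1, 0, 0, -16, 0, 0, 0], [-1, 0, 0, -16, 0, 0, 0]],
  ],
)

```text
t: 13.98
tool_pos: [0.6241, 0.0099, 0.155]
tool_rot: [-3.057, -0.002, 0.722]
contact_force: [-0.3, 0.5, -0.7]
opening: 0.0855
```

```bash
python3 look.py g7 265 215 250 190 60
```

```text
t 13.97 q [-0.086  0.411  1.376 -0.04   1.817  1.483] p [0.6241 0.0099 0.155 ] F [-0.3  0.5 -0.7] open 0.0855
x [ 0.894  0.001 -0.447] y [ 0.001 -1.    -0.   ] z [-0.447 -0.    -0.894]
side origin 205 155 scale 3.3333333333333335
top origin 190 130 scale 3.3333333333333335
```

View pics/g7.png

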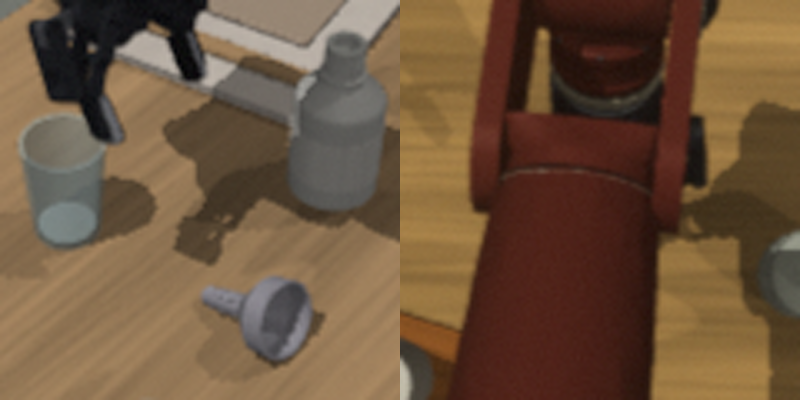

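```bash
cat > loc.py <<'E'
from plan import *
def rg(tip,mouth,back,el=53,ahead=.012,up=0):
    h=np.r_[(tip-mouth)[:2],0];h/=np.linalg.norm(h);e=np.deg2rad(el)
    t=h*np.cos(e)-np.array([0,0,np.sin(e)])
    a=(tip-mouth)/np.linalg.norm(tip-mouth)
    c=mouth+a*.009
    return c+t*ahead-t*back+np.array([0,0,up]),frame(t,np.cross(t,[0,0,1.])),h
E
python3 - <<'E'
from loc import *
tip=plane("side",(267.4,243.5),.0072);m=plane("side",(289.3,251.3),.0288)
print(tip,m,np.linalg.norm(tip-m),np.degrees(np.arctan2(*(tip-m)[1::-1])))
P=fit()[2]
q=ctrl.get_obs()["q"][:5]
for bk,up in((.12,.05),(.05,0),(0,0)):
    p,F,h=rg(tip,m,bk,up=up); print(p); 
    for q0 in (q,[-.2,-.38,2.4,.3,.41]):
        qq,er=ik(p,F[:,2],q0,P);print(qq.round(2),er.round(4),list(clear(qq,P)[0].values()))
    row(p,F)
E
```

```text
[0.57766123 0.01169175 0.0072    ] [0.50800012 0.01240016 0.0288    ] 0.07293649009825118 -0.5826441707203399
[0.45160329 0.01297368 0.1623873 ]
[-0.21 -0.9   2.51  0.15  0.9 ] 0.0 [np.float64(0.153), np.float64(0.255), np.float64(0.176), np.float64(0.332), np.float64(0.175)]
[-0.21 -0.9   2.51  0.15  0.9 ] 0.0 [np.float64(0.153), np.float64(0.255), np.float64(0.176), np.float64(0.332), np.float64(0.175)]
row [-15.62  -0.3    6.69] [-0.1 64.   0.7] ang 64.0
[0.49372817 0.0125453  0.05648282]
[-0.19 -0.5   2.48  0.21  0.53] 0.0 [np.float64(0.097), np.float64(0.185), np.float64(0.136), np.float64(0.31), np.float64(0.069)]
[-0.19 -0.5   2.48  0.21  0.53] 0.0 [np.float64(0.097), np.float64(0.185), np.float64(0.136), np.float64(0.31), np.float64(0.069)]
row [-7.06 -0.24 14.21] [-0.1 64.   0.7] ang 64.0
[0.52381736 0.01223931 0.01655104]
[-0.17 -0.28  2.41  0.26  0.38] 0.0 [np.float64(0.092), np.float64(0.153), np.float64(0.119), np.float64(0.302), np.float64(0.029)]
[-0.17 -0.28  2.41  0.26  0.38] 0.0 [np.float64(0.092), np.float64(0.153), np.float64(0.119), np.float64(0.302), np.float64(0.029)]
row [-2.56 -0.2  16.4 ] [-0.1 64.   0.7] ang 64.0
```

Run:
```python
from loc import *
tip=np.array([.578,.0117,.0072]);m=np.array([.506,.0122,.0288])
p,F,h=rg(tip,m,.02,ahead=.022,up=.12); print(p); row(p,F)
```

```text
[0.51582385 0.01213178 0.14461666]
row [-9.09 -0.21  5.36] [-0.1 64.   0.5] ang 64.0
```

Emit:
play_rows(
  motion=[
    [[-1, -1.2, 0, -1, 0, 8, 0], [-1, -2.5, 0, -1, 0, 16, 0.1], [-1, -3.8, -0.1, -0.5, 0, 24, 0.1], [-1, -5, -0.1, 0, 0, 32, 0.2], [-1, -6.2, -0.1, 1.5, 0, 40, 0.3], [-1, -7.4, -0.2, 3, 0, 48, 0.3], [-1, -8.4, -0.2, 4.4, 0, 56, 0.4], [-1, -9.1, -0.2, 5.4, 0, 64, 0.5], [-1, -9.1, -0.2, 5.4, 0, 64, 0.5], [-1, -9.1, -0.2, 5.4, 0, 64, 0.5]],
  ],
)

```text
t: 15.38
tool_pos: [0.5164, 0.0119, 0.1452]
tool_rot: [2.979, -0.012, 0.996]
contact_force: [0.3, 0.4, 1.5]
opening: 0.0854
```

```bash
python3 look.py g8 275 215 253 190 50
```

```text
t 15.38 q [-0.178 -0.581  2.371  0.157  0.72   1.316] p [0.5164 0.0119 0.1452] F [0.3 0.4 1.5] open 0.0854
x [ 0.799 -0.007  0.602] y [-0.008 -1.    -0.002] z [ 0.601 -0.003 -0.799]
side origin 225 165 scale 4.0
top origin 203 140 scale 4.0
```

View pics/g8.png

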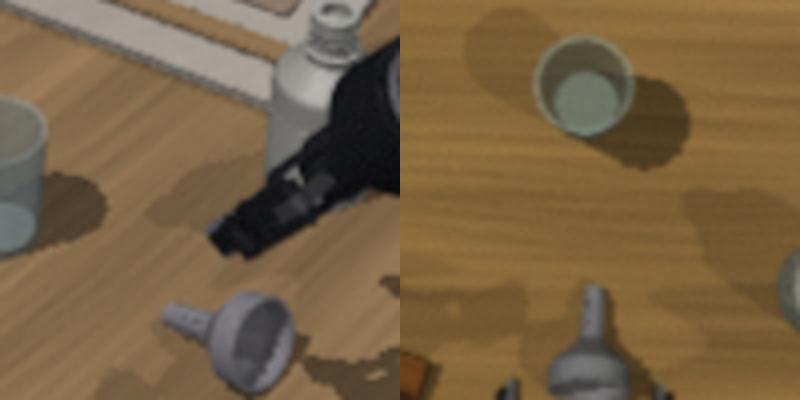

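```bash
python3 look.py g9 275 240 253 240 40
python3 - <<'E'
from loc import *
tip=plane("top",(203+195/4,140+287/4),.009);c=plane("top",(250.4,233),.027)
print(tip,c,plane("side",(225+164/4,165+312/4),.0072),plane("side",(225+255/4,165+345/4),.0288))
print(np.degrees(np.arctan2(*(tip-c)[1::-1])))
o=ctrl.get_obs();Rm=R.from_rotvec(o["tool_rot"]).as_matrix()
for s in(.0425,-.0425): print(proj("top",o["tool_pos"]+Rm@[0,s,-.013]))
E
```

```text
t 15.47 q [-0.178 -0.58   2.368  0.158  0.719  1.316] p [0.5177 0.0117 0.1469] F [-0.4 -0.2 -0.1] open 0.0851
x [ 0.798 -0.007  0.603] y [-0.007 -1.    -0.001] z [ 0.603 -0.003 -0.798]
side origin 235 200 scale 5.0
top origin 213 200 scale 5.0
[0.57764174 0.00806001 0.009     ] [0.51519198 0.00995681 0.027     ] [0.58153742 0.01268383 0.0072    ] [0.50914103 0.01315122 0.0288    ]
-1.739715062889811
[265.42526839 238.21650209]
[232.31393829 237.03167179]
```

View pics/g9.png

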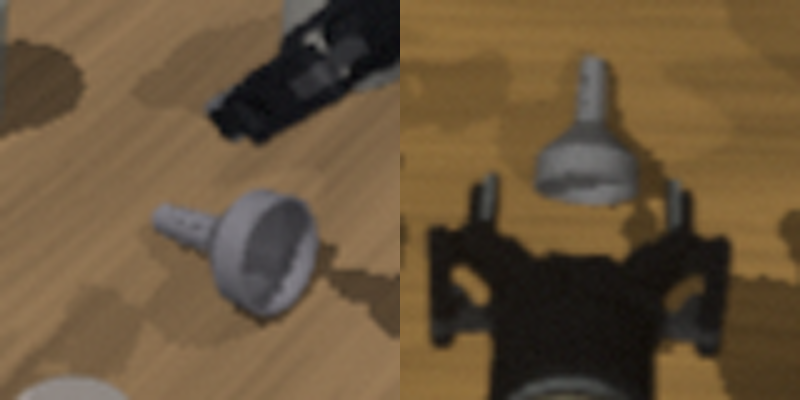

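Run:
```python
from loc import *
tip=np.array([.583,.0115,.0072]);m=np.array([.506,.0130,.0288])
for bk,up in((0,.05),(0,0.002)):
    p,F,h=rg(tip,m,bk,ahead=.022,up=up); print(p); row(p,F)
```

```text
[0.5279014  0.01257335 0.0587996 ]
row [-4.33 -0.06  7.6 ] [-0.5 -0.   0.5] ang 0.7
[0.5279014  0.01257335 0.0107996 ]
row [-7.22 -0.05 11.43] [-0.5 -0.   0.5] ang 0.7
```

Emit:
play_rows(
  motion=[
    [[-1, -1, 0, 2, 0, 0, 0.2], [-1, -2.5, 0, 5, -0.3, 0, 0.5], [-1, -4.3, -0.06, 7.6, -0.5, 0, 0.5], [-1, -5, -0.06, 8.6, -0.5, 0, 0.5], [-1, -5.8, -0.06, 9.6, -0.5, 0, 0.5], [-1, -6.5, -0.05, 10.5, -0.5, 0, 0.5], [-1, -7, -0.05, 11.1, -0.5, 0, 0.5], [-1, -7.2, -0.05, 11.4, -0.5, 0, 0.5], [-1, -7.2, -0.05, 11.4, -0.5, 0, 0.5], [-1, -7.2, -0.05, 11.4, -0.5, 0, 0.5]],
  ],
)

```text
t: 16.92
tool_pos: [0.5283, 0.0125, 0.0118]
tool_rot: [2.972, -0.029, 0.997]
contact_force: [0.1, 0.3, -0.2]
opening: 0.0856
```

```bash
python3 look.py g10 275 240 253 240 40
```

```text
t 16.93 q [-0.164 -0.243  2.4    0.253  0.353  1.217] p [0.5283 0.0125 0.0118] F [ 0.1  0.3 -0.2] open 0.0856
x [ 0.798 -0.015  0.603] y [-0.019 -1.     0.   ] z [ 0.603 -0.012 -0.798]
side origin 235 200 scale 5.0
top origin 213 200 scale 5.0
```

View pics/g10.png

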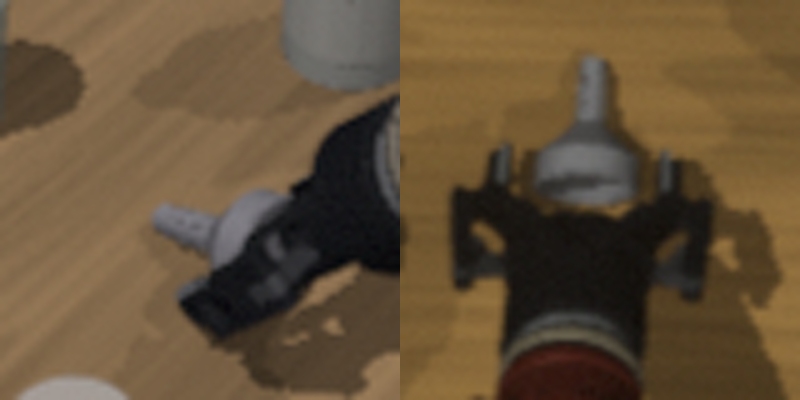

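Emit:
play_rows(
  motion=[
    [[0, 0, 0, 0, 0, 0, 0], [0.3, 0, 0, 0, 0, 0, 0], [1, 0, 0, 0, 0, 0, 0], [1, 0, 0, 0, 0, 0, 0], [1, 0, 0, 0, 0, 0, 0], [1, 0, 0, 0, 0, 0, 0]],
  ],
  newtons=50,
)

```text
t: 17.77
tool_pos: [0.5287, 0.0124, 0.0122]
tool_rot: [2.972, -0.029, 0.998]
contact_force: [-1.7, 0.5, 3.6]
opening: 0.0585
```

```bash
python3 look.py g11 275 240 253 240 40
```

```text
t 17.77 q [-0.164 -0.244  2.4    0.253  0.353  1.217] p [0.5287 0.0124 0.0122] F [-1.7  0.5  3.6] open 0.0585
x [ 0.797 -0.015  0.604] y [-0.019 -1.     0.   ] z [ 0.604 -0.012 -0.797]
side origin 235 200 scale 5.0
top origin 213 200 scale 5.0
```

View pics/g11.png

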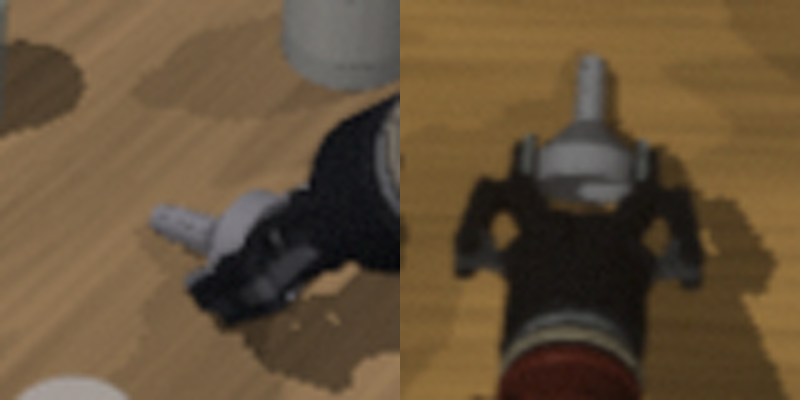

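Emit:
play_rows(
  motion=[
    [[1, 0.6, 0, -0.8, 0, 0, 0], [1, 1.8, 0, -2.4, 0, 0, 0], [1, 3.6, 0, -4.8, 0, 0, 0], [1, 6, 0, -8, 0, 0, 0], [1, 9, 0, -12, 0, 0, 0], [1, 12, 0, -16, 0, 0, 0], [1, 13.3, 0, -17.5, 0, 0, 0], [1, 13.3, 0, -17.5, 0, 0, 0]],
  ],
)

```text
t: 18.88
tool_pos: [0.5293, 0.0124, 0.2328]
tool_rot: [2.971, -0.029, 1.0]
contact_force: [-2.0, 1.1, -1.4]
opening: 0.0582
```

```bash
python3 look.py g12 285 170 253 230 50
python3 - <<'E'
from fk import *
P=fit()[2];q=ctrl.get_obs()["q"][:5]
m=np.array([.5807,-.1655])
for az in(-45,-30,-15,0,15):
    for el in(50,53):
        a=np.deg2rad(az);e=np.deg2rad(el);t=np.array([np.cos(a)*np.cos(e),np.sin(a)*np.cos(e),-np.sin(e)])
        for z in(.26,.18):
            qq,er=ik(np.r_[m,z]+.022*t,t,q,P);print(az,el,z,qq.round(2),er.round(4),list(clear(qq,P)[0].values()) if z==.18 else '')
E
```

```text
t 18.88 q [-0.163 -0.63   2.252  0.112  0.878  1.384] p [0.5293 0.0124 0.2328] F [-2.   1.1 -1.4] open 0.0582
x [ 0.796 -0.015  0.605] y [-0.019 -1.     0.001] z [ 0.604 -0.012 -0.797]
side origin 235 120 scale 4.0
top origin 203 180 scale 4.0
-45 50 0.26 [-0.26 -0.31  2.03 -0.44  0.84] 0.0 
-45 50 0.18 [-0.26 -0.22  2.1  -0.52  0.7 ] 0.0 [np.float64(0.27), np.float64(0.18), np.float64(0.023), np.float64(0.153), np.float64(0.173)]
-45 53 0.26 [-0.27 -0.29  2.   -0.39  0.89] 0.0 
-45 53 0.18 [-0.27 -0.21  2.07 -0.45  0.74] 0.0 [np.float64(0.276), np.float64(0.181), np.float64(0.025), np.float64(0.152), np.float64(0.175)]
-30 50 0.26 [-0.35 -0.37  2.08 -0.16  0.75] 0.0 
-30 50 0.18 [-0.35 -0.28  2.15 -0.2   0.59] 0.0 [np.float64(0.281), np.float64(0.188), np.float64(0.023), np.float64(0.146), np.float64(0.173)]
-30 53 0.26 [-0.36 -0.34  2.04 -0.14  0.81] 0.0 
-30 53 0.18 [-0.36 -0.26  2.12 -0.16  0.65] 0.0 [np.float64(0.285), np.float64(0.188), np.float64(0.025), np.float64(0.146), np.float64(0.175)]
-15 50 0.26 [-0.45 -0.39  2.09  0.18  0.76] 0.0 
-15 50 0.18 [-0.45 -0.3   2.16  0.22 
[... 356 characters left out ...]
 [-0.55 -0.27  2.14  0.53  0.72] 0.0 [np.float64(0.299), np.float64(0.202), np.float64(0.023), np.float64(0.13), np.float64(0.173)]
0 53 0.26 [-0.53 -0.34  2.04  0.4   0.9 ] 0.0 
0 53 0.18 [-0.53 -0.26  2.11  0.46  0.76] 0.0 [np.float64(0.3), np.float64(0.202), np.float64(0.025), np.float64(0.131), np.float64(0.175)]
15 50 0.26 [-0.62 -0.3   2.02  0.62  1.02] 0.0 
15 50 0.18 [-0.62 -0.21  2.09  0.69  0.9 ] 0.0 [np.float64(0.308), np.float64(0.207), np.float64(0.023), np.float64(0.121), np.float64(0.173)]
15 53 0.26 [-0.6  -0.28  2.    0.56  1.05] 0.0 
15 53 0.18 [-0.6  -0.2   2.07  0.61  0.92] 0.0 [np.float64(0.308), np.float64(0.207), np.float64(0.025), np.float64(0.122), np.float64(0.175)]
```

View pics/g12.png

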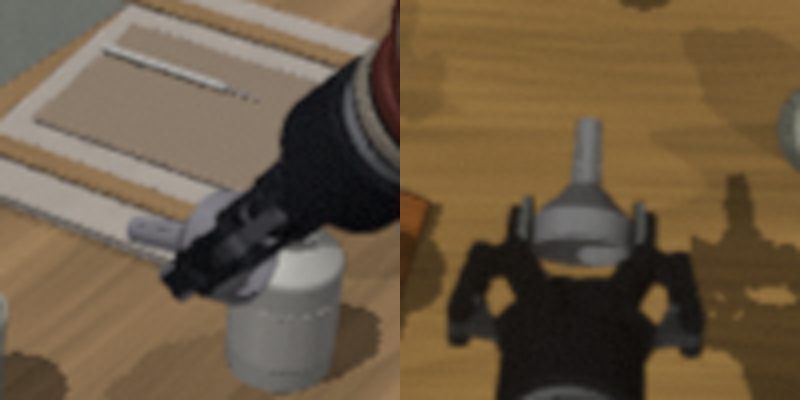

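Run:
```python
from h import *
A=tri((235+131/4,120+229/4),(203+188.5/4,180+120/4));B=tri((235+181/4,120+242/4),(203+187/4,180+184/4))
print(A,B); v=A[0]-B[0];print(np.linalg.norm(v),np.degrees(np.arcsin(v[2]/np.linalg.norm(v))),np.degrees(np.arctan2(v[1],v[0])))
o=ctrl.get_obs();Rm=R.from_rotvec(o["tool_rot"]).as_matrix()
print("tip in tool mm",Rm.T@(A[0]-o["tool_pos"])*1e3)
# expected: collar center = TCP - .0215 t
a=np.array([.9613,-.019,-.2756]); 
for q in(o["tool_pos"]-.022*Rm[:,2]+.071*a,): print("exp tip",q,Rm.T@(q-o["tool_pos"])*1e3, (proj("side",q)-[235,120])*4,(proj("top",q)-[203,180])*4)
```

```text
(array([0.58031568, 0.01132984, 0.22638492]), np.float64(0.004826692391759968)) (array([0.54359877, 0.01162953, 0.23647904]), np.float64(0.007316740565609148))
0.03808035040987594 -15.371368068186259 -0.46765502719023366
tip in tool mm [41.1861989   0.33652123 32.76001885]
exp tip [0.58280701 0.01158877 0.22600024] [4.29463248e+01 2.93314951e-02 3.45570469e+01] [131.51982157 228.22189785] [185.89702396 112.49198402]
```

```bash
cat > bt.py <<'E'
from loc import *
TIP=np.array([.042,.0002,.034])
def btarget(tip,az,phi=37,tipv=TIP):
    a=np.deg2rad(az);f=np.deg2rad(phi);h=np.array([np.cos(a),np.sin(a),0]);Z=np.array([0,0,1.])
    t=h*np.sin(f)-Z*np.cos(f); F=frame(t,np.cross(Z,h)); return np.array(tip)-F@tipv,F
E
python3 - <<'E'
from bt import *
o=ctrl.get_obs();R0=R.from_rotvec(o["tool_rot"]).as_matrix()
p,F=btarget([.5805,-.1643,.20],-15); print(p); row(p,F)
rv=R.from_rotvec([0,0,-170],degrees=True).as_matrix()
# midpoint of rotation: interpolate in q6 sense
P=fit()[2]
print((R.from_matrix((R0@rv).T@F)).as_rotvec(degrees=True))
E
```

```text
[ 0.59308349 -0.16787879  0.25242984]
row [ 6.98 17.93  2.16] [  -0.3  -12.3 -168.5] ang 168.9
[ 8.29390279 -0.93359483  1.10646913]
```

Emit:
play_rows(
  motion=[
    [[1, 1, 0.5, -0.8, 0, -0.7, -9.5], [1, 1.5, 1, -1.2, 0, -1.4, -19], [1, 2, 2, -1.3, 0, -2.1, -28.5], [1, 2.5, 3, -1.2, 0, -2.8, -38], [1, 3, 4, -1, -0.1, -3.5, -47.5], [1, 3.5, 5, -0.8, -0.1, -4.2, -57], [1, 4, 6, -0.6, -0.1, -4.9, -66.5], [1, 4.5, 7.5, -0.4, -0.1, -5.6, -76], [1, 5, 9, -0.2, -0.1, -6.3, -85.5], [1, 5.4, 10.5, 0, -0.2, -7, -95], [1, 5.8, 12, 0.4, -0.2, -7.7, -104.5], [1, 6.1, 13.5, 0.8, -0.2, -8.4, -114], [1, 6.4, 15, 1.2, -0.2, -9.1, -123.5], [1, 6.7, 16, 1.5, -0.2, -9.8, -133], [1, 6.8, 17, 1.8, -0.3, -10.5, -142.5], [1, 6.9, 17.5, 2, -0.3, -11.2, -152], [1, 7, 17.9, 2.1, -0.3, -11.9, -161], [1, 7, 17.9, 2.1, -0.3, -12.3, -168.5], [1, 7, 17.9, 2.1, -0.3, -12.3, -168.5], [1, 7, 17.9, 2.1, -0.3, -12.3, -168.5]],
  ],
)

```text
t: 21.58
tool_pos: [0.5925, -0.1674, 0.2515]
tool_rot: [0.328, 2.48, -0.107]
contact_force: [-0.7, -0.2, -1.9]
opening: 0.0583
```

```bash
python3 look.py g13 310 155 318 205 40
```

```text
t 21.57 q [-0.447 -0.37   2.048  0.151  0.834 -1.82 ] p [ 0.5925 -0.1674  0.2515] F [-0.7 -0.2 -1.9] open 0.0583
x [-0.772  0.208 -0.6  ] y [0.259 0.966 0.002] z [ 0.58  -0.154 -0.8  ]
side origin 270 115 scale 5.0
top origin 278 165 scale 5.0
```

View pics/g13.png

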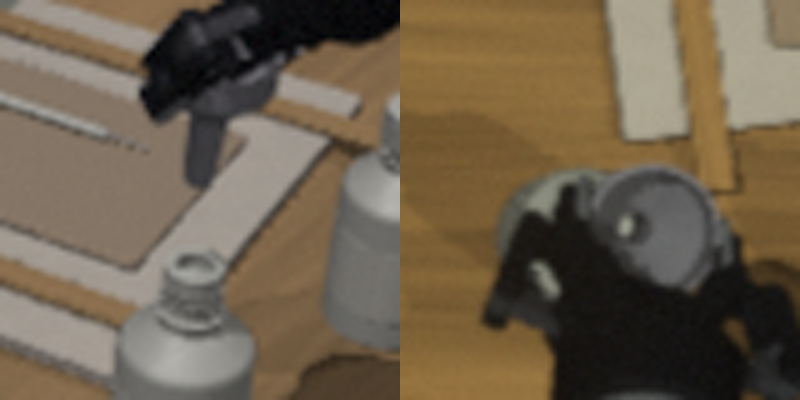

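```bash
cat > chk.py <<'E'
from bt import *
o=ctrl.get_obs();Rm=R.from_rotvec(o["tool_rot"]).as_matrix();p=o["tool_pos"]
tip=p+Rm@TIP;a=Rm@np.array([np.sin(np.deg2rad(37)),0,np.cos(np.deg2rad(37))]);m=tip-.08*a
print("pred tip",tip,"a",a,"mouth",m)
def c(n,q,o0,s): return ((proj(n,q)-o0)*s).round(1)
E
python3 - <<'E'
from chk import *
S=([270,115],5);T=([278,165],5)
for nm,q in(("tip",tip),("base40",tip-.04*a),("mouth",m),("bottle",[.5805,-.1643,.15]),("bottleup",[.5805,-.1643,.2])): print(nm,c("side",q,*S),c("top",q,*T)+[400,0])
print("mouth from top",plane("top",(329,210.6),m[2]))
E
```

```text
pred tip [ 0.58013167 -0.16389352  0.19995571] a [-7.47821255e-04  1.18559131e-03 -9.99999018e-01] mouth [ 0.5801915  -0.16398836  0.27995563]
tip [208.5 186.6] [614.6 232.8]
base40 [216.1 120.3] [630.3 231.4]
mouth [224.   50.5] [647.5 229.8]
bottle [199.5 264.3] [597.8 233.7]
bottleup [208.4 185.9] [615.4 232.1]
mouth from top [ 0.5810946  -0.16734049  0.27995563]
```

Run:
```python
from h import *
def cr(n,u0,v0,w,h,f):
    im=cam(n)["color"][v0:v0+h,u0:u0+w]; im=np.clip(im.astype(float)*1.6,0,255).astype(np.uint8); return cv2.resize(im,None,fx=f,fy=f,interpolation=cv2.INTER_CUBIC)
cv2.imwrite("pics/g14.png",np.hstack([cr("side",290,130,40,50,10),cr("top",310,190,40,50,10)])[:,:,::-1])
```

```text
(no output)
```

View pics/g14.png

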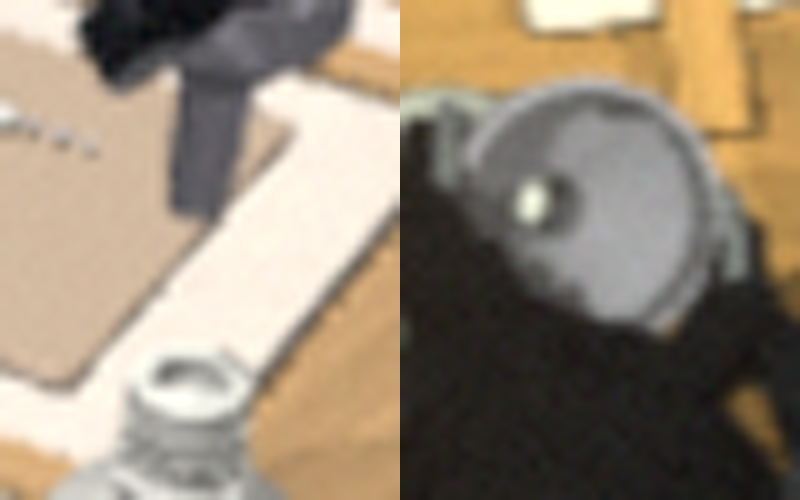

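Run:
```python
from chk import *
im=cam("side")["color"].astype(float).mean(2)
for v in range(138,154):
    r=im[v,300:322]; u=np.arange(300,322); 
    thr=(r.min()+np.median(np.r_[r[:5],r[-5:]]))/2
    fine=np.linspace(300,321,2101);f=np.interp(fine,u,r)
    k=300+ (np.abs(fine-proj("side",tip)[0])).argmin()*0
    d=fine[f<thr]
    print(v,r.min().round(),thr.round(),d.min().round(2),d.max().round(2),((d.min()+d.max())/2).round(2),(d.max()-d.min()).round(2))
for k in(0,.01,.02,.03,.04): print(k,proj("side",tip-k*a).round(2), end=' ')
b=np.array([.5805,-.1643,.15]);
```

```text
pred tip [ 0.58034705 -0.16399822  0.20066285] a [ 1.41798664e-04  3.12130407e-04 -9.99999941e-01] mouth [ 0.58033571 -0.16402319  0.28066284]
138 43.0 75.0 300.4 314.94 307.67 14.54
139 49.0 92.0 307.11 314.56 310.84 7.45
140 52.0 93.0 306.95 314.55 310.75 7.6
141 54.0 91.0 306.86 314.4 310.63 7.54
142 53.0 86.0 306.85 314.02 310.44 7.17
143 54.0 85.0 306.58 313.85 310.22 7.27
144 52.0 85.0 306.53 313.75 310.14 7.22
145 56.0 86.0 306.37 313.62 310.0 7.25
146 57.0 90.0 306.22 313.35 309.79 7.13
147 54.0 94.0 306.09 313.58 309.83 7.49
148 59.0 97.0 306.08 313.44 309.76 7.36
149 52.0 94.0 306.05 313.06 309.56 7.01
150 58.0 96.0 306.09 312.33 309.21 6.24
151 65.0 100.0 306.5 311.74 309.12 5.24
152 81.0 108.0 308.34 311.44 309.89 3.1
153 93.0 114.0 308.08 310.57 309.32 2.49
0 [311.68 152.05] 0.01 [312.06 148.8 ] 0.02 [312.43 145.5 ] 0.03 [312.81 142.16] 0.04 [313.2  138.78]
```

Run:
```python
from chk import *
t=Rm[:,2];y=Rm[:,1]
for k in(-.008,-.015,-.027): print(k,"top mid",proj("top",p+k*t).round(1),"padsL",proj("top",p+k*t+y*.03).round(1),"padsR",proj("top",p+k*t-y*.03).round(1),"side L in/out",proj("side",p+k*t+y*.03).round(1),proj("side",p+k*t+y*.045).round(1))
print("rim top",proj("top",m).round(1))
im=cam("top")["color"]; cv2.imwrite("pics/g15.png",np.hstack([cv2.resize(np.clip(cam(n)["color"][v:v+50,u:u+50].astype(float)*1.8,0,255).astype(np.uint8),(400,400),interpolation=cv2.INTER_CUBIC) for n,u,v in(("side",280,105),("top",305,185))])[:,:,::-1])
```

```text
pred tip [ 0.58033165 -0.16403381  0.20068186] a [ 1.39081330e-04  2.54454478e-04 -9.99999958e-01] mouth [ 0.58032053 -0.16405416  0.28068185]
-0.008 top mid [326.8 207.6] padsL [314.3 203.9] padsR [339.4 211.4] side L in/out [302.4 134.6] [297.6 136.6]
-0.015 top mid [326.8 209.3] padsL [314.2 205.6] padsR [339.4 213.1] side L in/out [303.7 133.4] [298.9 135.4]
-0.027 top mid [326.8 212.3] padsL [314.  208.5] padsR [339.6 216.1] side L in/out [306.  131.4] [301.1 133.4]
rim top [327.6 210.9]
```

View pics/g15.png

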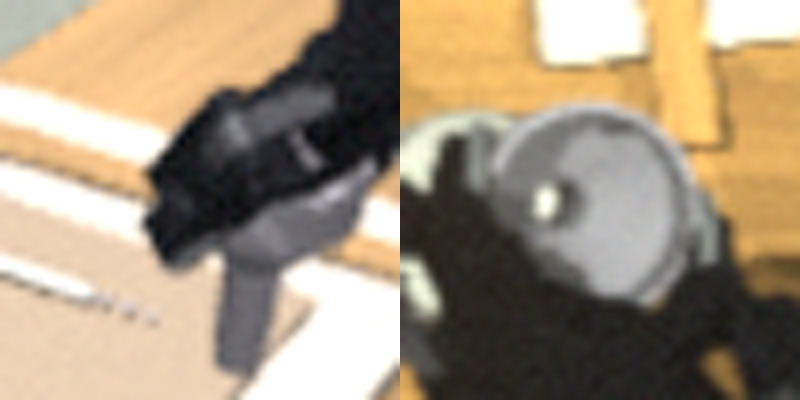

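```bash
sed -i 's/^TIP=.*/TIP=np.array([.037,.0002,.0376]);PHI=32.5/; s/phi=37/phi=PHI/' bt.py; sed -i 's/deg2rad(37)/deg2rad(PHI)/g' chk.py
python3 - <<'E'
from chk import *
pp,F=btarget([.5805,-.1643,.175],-15); print(pp); row(pp,F)
E
```

```text
pred tip [ 0.58627655 -0.16562781  0.20083244] a [ 0.07596015 -0.02008512 -0.99690854] mouth [ 0.58019974 -0.164021    0.28058512]
[ 0.59107634 -0.16734098  0.2265916 ]
row [ 1.74 -0.02  2.01] [0.  4.5 0. ] ang 4.5
```

Emit:
play_rows(
  motion=[
    [[1, 0.3, 0, 0.3, 0, 1.5, 0], [1, 0.8, 0, 0.9, 0, 3, 0], [1, 1.3, 0, 1.5, 0, 4.5, 0], [1, 1.7, 0, 2, 0, 4.5, 0], [1, 1.74, 0, 2, 0, 4.5, 0], [1, 1.74, 0, 2, 0, 4.5, 0], [1, 1.74, 0, 2, 0, 4.5, 0]],
  ],
)

```text
t: 22.9
tool_pos: [0.5912, -0.1672, 0.2271]
tool_rot: [0.336, 2.555, -0.098]
contact_force: [-0.0, 1.0, -0.4]
opening: 0.0581
```

```bash
cat > spout.py <<'E'
from chk import *
import sys
st()
im=cam("side")["color"].astype(float).mean(2)
pt=proj("side",tip);pb=proj("side",tip-.04*a);print("pred tip px",pt.round(2),"base",pb.round(2),"top tip",proj("top",tip).round(1),"top base",proj("top",tip-.04*a).round(1),"rim",proj("top",m).round(1))
u0=int(pt[0])-12
for v in range(int(pb[1])-2,int(pt[1])+4):
    r=im[v,u0:u0+24];u=np.arange(u0,u0+24);thr=(r[6:18].min()+np.median(np.r_[r[:5],r[-5:]]))/2
    fine=np.linspace(u[0],u[-1],2301);f=np.interp(fine,u,r);d=fine[f<thr];print(v,r.min().round(),((d.min()+d.max())/2).round(2),(d.max()-d.min()).round(2),end=' | ')
n=sys.argv[1]
cv2.imwrite(f"pics/{n}.png",np.hstack([cv2.resize(np.clip(cam(k)["color"][v:v+50,u:u+50].astype(float)*1.8,0,255).astype(np.uint8),(400,400),interpolation=cv2.INTER_CUBIC) for k,u,v in(("side",285,125),("top",300,185))])[:,:,::-1])
E
python3 spout.py g16
```

```text
pred tip [ 0.58064461 -0.16416133  0.17548446] a [ 7.53156660e-04 -9.67761148e-05 -9.99999712e-01] mouth [ 0.58058436 -0.16415359  0.25548443]
t 22.9 q [-0.441 -0.315  2.028  0.126  0.873 -1.804] p [ 0.5912 -0.1672  0.2271] F [-0.   1.  -0.4] open 0.0581
x [-0.814  0.218 -0.538] y [0.258 0.966 0.   ] z [ 0.52  -0.139 -0.843]
pred tip px [310.71 159.99] base [312.18 147.15] top tip [319.3 211.5] top base [322.2 211.3] rim [325.4 211. ]
145 18.0 307.46 18.02 | 146 32.0 307.32 17.26 | 147 47.0 307.26 15.71 | 148 52.0 307.74 13.59 | 149 53.0 310.57 7.14 | 150 54.0 310.3 7.33 | 151 53.0 310.27 7.17 | 152 52.0 310.16 6.94 | 153 55.0 310.1 6.85 | 154 55.0 309.99 6.94 | 155 59.0 309.75 6.94 | 156 56.0 309.56 6.83 | 157 57.0 309.37 6.88 | 158 58.0 308.64 7.53 | 159 60.0 309.7 4.92 | 160 92.0 306.93 8.86 | 161 71.0 309.5 23.0 | 162 71.0 309.5 23.0 |
```

View pics/g16.png

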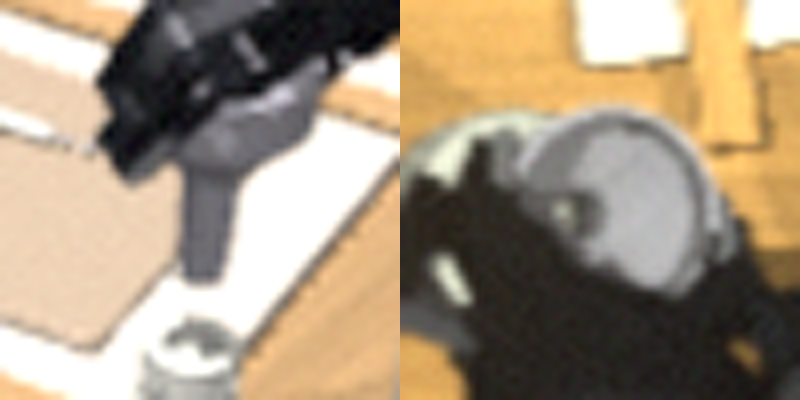

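Run:
```python
from chk import *
pp,F=btarget([.5797,-.1662,.157],-15); print(pp); row(pp,F)
```

```text
pred tip [ 0.58065747 -0.16417663  0.17553369] a [ 7.98606249e-04 -1.14664963e-04 -9.99999675e-01] mouth [ 0.58059358 -0.16416746  0.25553366]
[ 0.59027634 -0.16924098  0.2085916 ]
row [ 1.03 -0.22  1.54] [0. 0. 0.] ang 0.1
```

Emit:
play_rows(
  motion=[
    [[1, 0.3, -0.1, 0.5, 0, 0, 0], [1, 0.6, -0.2, 0.9, 0, 0, 0], [1, 0.9, -0.22, 1.3, 0, 0, 0], [1, 1.03, -0.22, 1.54, 0, 0, 0], [1, 1.03, -0.22, 1.54, 0, 0, 0], [1, 1.03, -0.22, 1.54, 0, 0, 0]],
  ],
)

```text
t: 23.75
tool_pos: [0.5904, -0.1693, 0.2088]
tool_rot: [0.336, 2.554, -0.098]
contact_force: [0.1, -0.0, -1.6]
opening: 0.0582
```

```bash
python3 spout.py g17
```

```text
pred tip [ 0.57986602 -0.16622988  0.15724507] a [ 1.16052434e-03 -2.40993612e-04 -9.99999298e-01] mouth [ 0.57977317 -0.1662106   0.23724502]
t 23.75 q [-0.446 -0.3    2.047  0.133  0.839 -1.816] p [ 0.5904 -0.1693  0.2088] F [ 0.1 -0.  -1.6] open 0.0582
x [-0.814  0.218 -0.538] y [0.258 0.966 0.   ] z [ 0.52  -0.139 -0.843]
pred tip px [310.77 165.4 ] base [312.23 152.84] top tip [318.8 212. ] top base [321.7 211.7] rim [324.8 211.5]
150 10.0 303.12 9.48 | 151 12.0 307.41 17.91 | 152 36.0 306.93 16.38 | 153 49.0 307.08 14.76 | 154 52.0 310.69 7.18 | 155 52.0 310.61 7.06 | 156 52.0 310.27 7.39 | 157 52.0 310.06 7.63 | 158 53.0 310.43 6.4 | 159 54.0 310.39 6.14 | 160 53.0 310.34 5.82 | 161 57.0 314.15 13.69 | 162 56.0 314.07 13.86 | 163 56.0 314.14 13.49 | 164 56.0 313.38 11.97 | 165 62.0 312.94 12.23 | 166 69.0 312.68 12.39 | 167 69.0 311.71 12.38 | 168 66.0 311.97 11.14 |
```

View pics/g17.png

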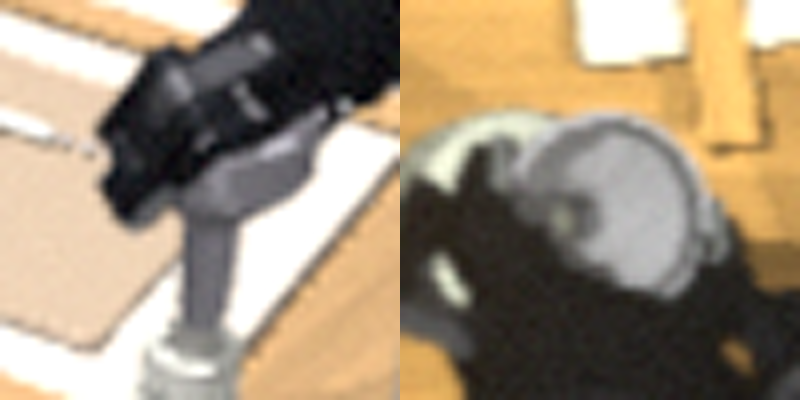

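Emit:
play_rows(
  motion=[
    [[1, 0.13, 0, 0.21, 0, 0, 0], [1, 0.27, 0, 0.42, 0, 0, 0], [1, 0.4, 0, 0.63, 0, 0, 0], [1, 0.54, 0, 0.84, 0, 0, 0], [1, 0.54, 0, 0.84, 0, 0, 0]],
  ],
)

```text
t: 24.48
tool_pos: [0.5902, -0.1692, 0.1985]
tool_rot: [0.336, 2.555, -0.098]
contact_force: [0.2, -0.4, -1.4]
opening: 0.0585
```

```bash
python3 spout.py g18 | head -4
```

```text
pred tip [ 0.5796358  -0.16612376  0.14686147] a [ 5.71522828e-04 -6.79810216e-06 -9.99999837e-01] mouth [ 0.57959007 -0.16612322  0.22686146]
t 24.48 q [-0.446 -0.29   2.057  0.136  0.82  -1.82 ] p [ 0.5902 -0.1692  0.1985] F [ 0.2 -0.4 -1.4] open 0.0585
x [-0.814  0.218 -0.538] y [0.258 0.966 0.   ] z [ 0.52  -0.139 -0.843]
pred tip px [310.45 168.61] base [311.89 156.21] top tip [318.  212.1] top base [320.8 211.9] rim [323.9 211.6]
```

View pics/g18.png

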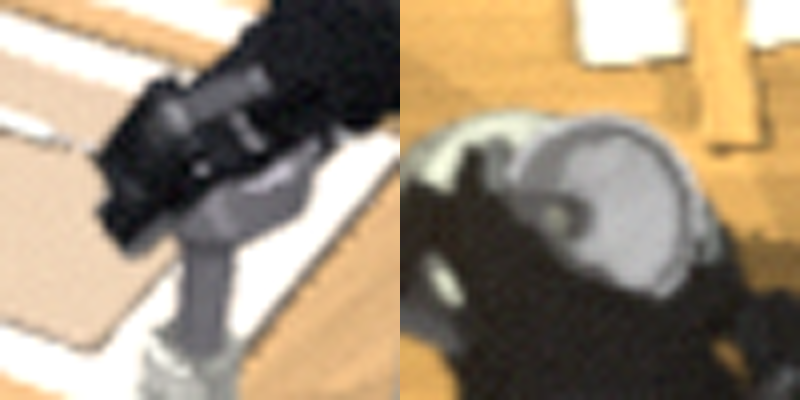

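Run:
```python
from h import *
im=cam("side")["color"][145:180,295:325]; im=np.clip(im.astype(float)*1.8,0,255).astype(np.uint8)
cv2.imwrite("pics/g19.png",cv2.resize(im,None,fx=17,fy=17,interpolation=cv2.INTER_CUBIC)[:,:,::-1])
g=cam("side")["color"].mean(2).astype(int)
for v in range(155,178): print(v,*g[v,300:322])
```

```text
155 31 43 54 52 69 100 106 73 46 45 45 47 47 47 60 85 109 136 152 153 153 152
156 70 63 71 84 104 117 106 75 48 49 50 48 47 49 82 130 153 155 153 152 153 153
157 103 93 107 116 118 112 99 80 52 57 56 56 56 56 95 139 153 154 153 152 154 154
158 118 116 117 118 113 95 101 108 54 60 60 63 60 57 98 146 153 154 154 153 153 150
159 118 118 118 112 99 104 118 100 55 59 61 62 62 62 113 153 153 152 152 152 153 137
160 117 118 115 95 106 143 135 85 53 58 61 63 60 68 118 156 153 153 153 153 143 108
161 119 115 99 92 132 154 135 86 55 61 62 62 60 72 122 155 154 154 154 145 111 70
162 118 104 94 129 153 154 133 80 57 60 63 62 60 86 133 155 157 155 149 115 69 70
163 108 99 128 153 155 154 129 68 56 60 61 61 58 95 141 156 156 151 125 80 70 87
164 103 129 153 154 152 143 115 66 56 60 61 61 60 101 147 155 153 131 89 75 90 102
165 129 154 152 143 129 111 72 63 58 60 63 60 59 105 151 156 140 101 69 82 101 101
166 154 152 151 133 94 73 68 57 57 61 60 62 66 94 130 139 111 68 70 89 105 106
167 154 154 149 139 120 79 64 57 58 60 62 60 68 85 103 101 70 72 90 105 106 103
168 155 155 141 127 133 106 81 73 68 64 62 61 67 83 90 78 63 82 106 105 103 100
169 156 156 131 108 133 131 108 86 81 74 70 74 82 90 87 78 80 92 105 103 100 100
170 156 152 130 103 114 127 119 100 97 81 80 90 91 88 78 87 106 106 104 101 99 98
171 154 149 131 110 101 106 116 124 114 80 83 85 82 82 82 94 105 102 103 100 98 99
172 153 146 126 105 103 105 105 103 100 92 82 77 77 82 91 102 103 100 99 99 99 101
173 153 141 110 97 102 99 110 110 102 102 91 78 80 85 91 103 100 99 98 101 100 101
174 151 138 119 95 85 94 105 106 103 101 94 80 82 82 90 98 99 100 98 98 97 95
175 138 123 104 92 94 95 85 90 92 90 86 84 82 83 89 97 97 96 95 90 89 89
176 121 124 114 107 105 92 92 103 104 96 93 92 86 82 94 94 92 89 89 89 89 92
177 125 135 140 130 107 100 97 90 94 80 77 89 95 87 96 92 87 91 91 91 94 94
```

View pics/g19.png

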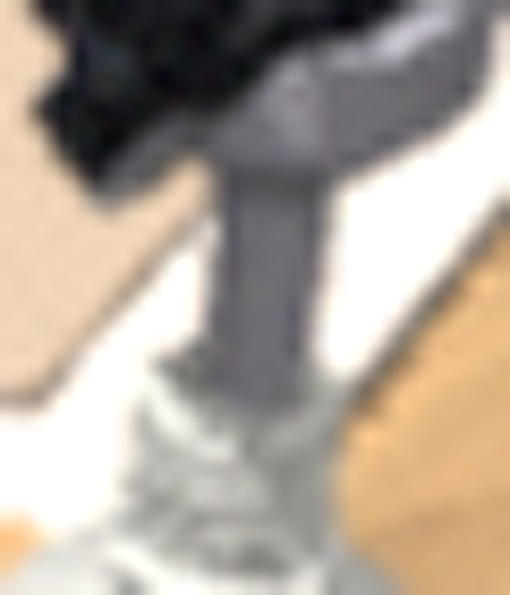

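Emit:
play_rows(
  motion=[
    [[1, 0.13, 0, 0.21, 0, 0, 0], [1, 0.27, 0, 0.42, 0, 0, 0], [1, 0.4, 0, 0.63, 0, 0, 0], [1, 0.54, 0, 0.84, 0, 0, 0], [1, 0.54, 0, 0.84, 0, 0, 0]],
  ],
)

```text
t: 25.25
tool_pos: [0.5902, -0.1692, 0.1886]
tool_rot: [0.336, 2.555, -0.098]
contact_force: [0.2, -0.6, -1.2]
opening: 0.0583
```

Run:
```python
from h import *
st(); print(ctrl.get_obs()["wrist_torque"])
im=cam("side")["color"][145:180,295:325]; im=np.clip(im.astype(float)*1.8,0,255).astype(np.uint8)
b=cam("top")["color"][195:230,305:335]; b=np.clip(b.astype(float)*1.8,0,255).astype(np.uint8)
cv2.imwrite("pics/g20.png",np.hstack([cv2.resize(k,None,fx=13,fy=13,interpolation=cv2.INTER_CUBIC) for k in (im,b)])[:,:,::-1])
```

```text
t 25.25 q [-0.446 -0.28   2.066  0.138  0.8   -1.823] p [ 0.5902 -0.1692  0.1886] F [ 0.2 -0.6 -1.2] open 0.0583
x [-0.814  0.218 -0.538] y [0.258 0.966 0.   ] z [ 0.52  -0.139 -0.843]
[0.08847781 0.3106488  0.00710769]
```

View pics/g20.png

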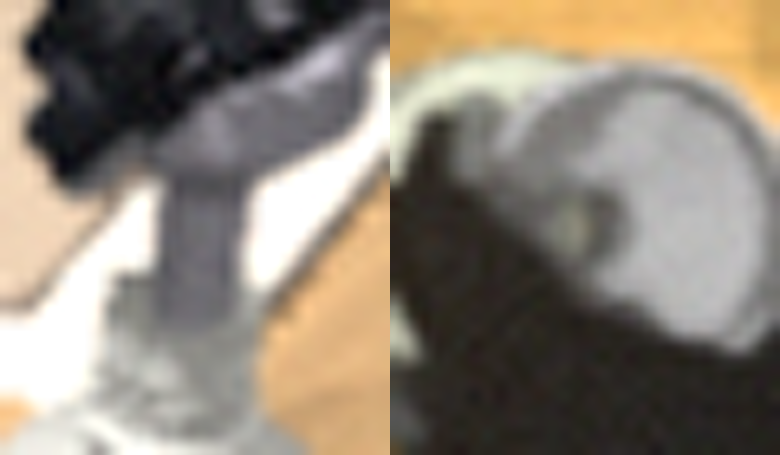

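Emit:
play_rows(
  motion=[
    [[1, 0.13, 0, 0.21, 0, 0, 0], [1, 0.27, 0, 0.42, 0, 0, 0], [1, 0.4, 0, 0.63, 0, 0, 0], [1, 0.54, 0, 0.84, 0, 0, 0], [1, 0.67, 0, 1.05, 0, 0, 0], [1, 0.67, 0, 1.05, 0, 0, 0]],
  ],
)

```text
t: 26.1
tool_pos: [0.5903, -0.1692, 0.1762]
tool_rot: [0.336, 2.555, -0.098]
contact_force: [-0.6, -0.0, -1.6]
opening: 0.0583
```

Run:
```python
from h import *
st(); print(ctrl.get_obs()["wrist_torque"])
im=cam("side")["color"][145:180,295:325]; im=np.clip(im.astype(float)*1.8,0,255).astype(np.uint8)
b=cam("top")["color"][195:230,305:335]; b=np.clip(b.astype(float)*1.8,0,255).astype(np.uint8)
cv2.imwrite("pics/g21.png",np.hstack([cv2.resize(k,None,fx=13,fy=13,interpolation=cv2.INTER_CUBIC) for k in (im,b)])[:,:,::-1])
```

```text
t 26.1 q [-0.446 -0.266  2.076  0.142  0.776 -1.828] p [ 0.5903 -0.1692  0.1762] F [-0.6 -0.  -1.6] open 0.0583
x [-0.814  0.218 -0.538] y [0.258 0.966 0.   ] z [ 0.52  -0.139 -0.843]
[0.13805282 0.36382935 0.04347044]
```

View pics/g21.png

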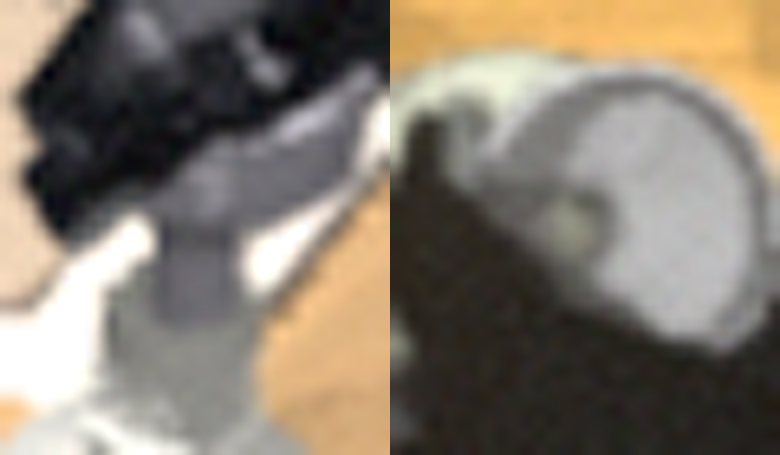

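Run:
```python
from h import *
a=cv2.imread("pics/side0.png").mean(2).astype(int); b=cam("side")["color"].mean(2).astype(int)
for v in (164,166,168,170,172,174): print(v,"clean",*a[v,299:322]); print(v,"now  ",*b[v,299:322])
c=cv2.imread("pics/side0.png")[145:180,295:325]
cv2.imwrite("pics/g22.png",np.hstack([cv2.resize(np.clip(k.astype(float)*1.8,0,255).astype(np.uint8),None,fx=13,fy=13,interpolation=cv2.INTER_CUBIC) for k in(c,cam("side")["color"][145:180,295:325,::-1])]))
```

```text
164 clean 104 98 122 145 145 146 147 147 147 149 149 148 147 149 148 148 146 144 124 85 70 86 97
164 now   99 89 112 133 153 147 138 108 52 55 56 56 55 58 98 142 156 154 131 90 76 90 103
166 clean 108 146 146 146 148 148 128 90 78 85 94 101 114 136 151 151 138 105 64 66 83 98 100
166 now   116 153 155 143 122 105 71 64 53 58 60 63 61 58 87 129 140 109 68 71 89 103 104
168 clean 148 147 146 137 133 141 118 107 117 127 123 115 105 107 134 135 92 61 79 99 100 99 96
168 now   156 155 154 131 78 74 72 65 53 60 60 62 60 61 68 76 73 66 81 106 106 103 100
170 clean 148 147 144 125 98 112 131 142 149 151 148 144 142 141 124 90 82 101 99 97 95 93 92
170 now   157 156 153 121 64 69 72 74 70 68 69 70 74 75 74 70 88 106 105 103 101 99 97
172 clean 147 145 140 118 101 99 98 98 97 95 91 85 77 77 83 97 102 97 93 93 92 95 95
172 now   156 154 147 119 75 70 72 75 76 78 76 77 76 76 75 87 101 103 100 98 98 101 101
174 clean 147 143 130 112 88 82 89 100 101 97 96 90 83 86 77 84 93 93 93 92 92 92 90
174 now   154 152 140 118 95 86 82 77 76 77 77 79 79 81 81 90 100 99 98 100 98 96 95
```

View pics/g22.png

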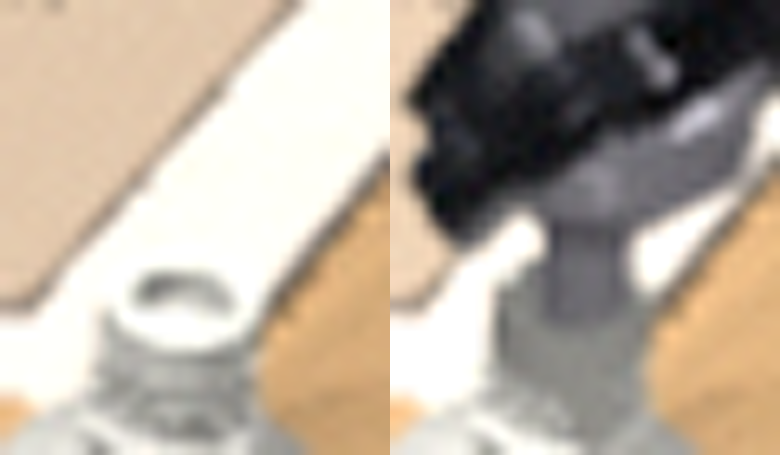

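Emit:
play_rows(
  motion=[
    [[1, -0.05, 0.08, 0.03, 0, 0, 0], [1, -0.09, 0.16, 0.06, 0, 0, 0], [1, -0.09, 0.16, 0.06, 0, 0, 0], [1, -0.09, 0.16, 0.06, 0, 0, 0]],
  ],
)

```text
t: 26.75
tool_pos: [0.592, -0.168, 0.1768]
tool_rot: [0.335, 2.554, -0.098]
contact_force: [0.8, 0.4, -1.1]
opening: 0.0581
```

```bash
cat > z.py <<'E'
from h import *
import sys
st(); print(ctrl.get_obs()["wrist_torque"])
c=cv2.imread("pics/side0.png")[145:180,295:325]
cv2.imwrite(f"pics/{sys.argv[1]}.png",np.hstack([cv2.resize(np.clip(k.astype(float)*1.8,0,255).astype(np.uint8),None,fx=13,fy=13,interpolation=cv2.INTER_CUBIC) for k in(c,cam("side")["color"][145:180,295:325,::-1])]))
E
python3 z.py g23
```

```text
t 26.75 q [-0.442 -0.263  2.073  0.139  0.775 -1.823] p [ 0.592  -0.168   0.1768] F [ 0.8  0.4 -1.1] open 0.0581
x [-0.814  0.217 -0.539] y [ 0.258  0.966 -0.   ] z [ 0.52  -0.139 -0.842]
[ 0.06822199  0.33471443 -0.01838017]
```

View pics/g23.png

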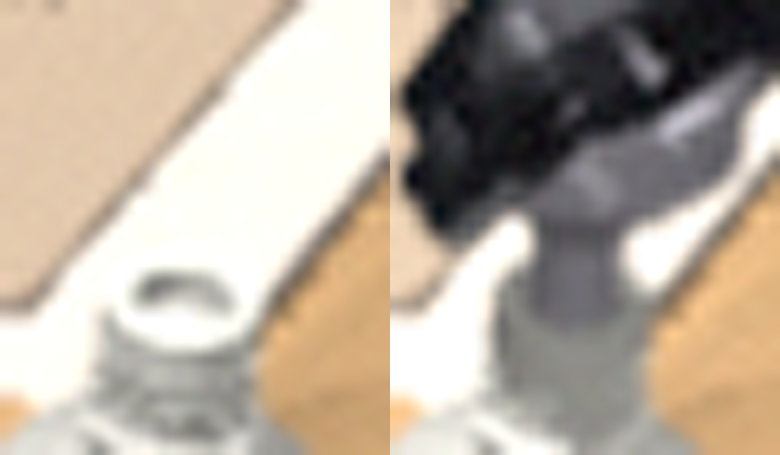

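Emit:
play_rows(
  motion=[
    [[1, 0.11, 0, 0.17, 0, 0, 0], [1, 0.22, 0, 0.34, 0, 0, 0], [1, 0.33, 0, 0.51, 0, 0, 0], [1, 0.43, 0, 0.67, 0, 0, 0], [1, 0.54, 0, 0.84, 0, 0, 0], [1, 0.54, 0, 0.84, 0, 0, 0]],
  ],
)

```text
t: 27.55
tool_pos: [0.5918, -0.168, 0.1664]
tool_rot: [0.335, 2.554, -0.098]
contact_force: [0.1, 0.1, -0.3]
opening: 0.0581
```

```bash
python3 z.py g24
```

```text
t 27.55 q [-0.442 -0.252  2.082  0.142  0.755 -1.827] p [ 0.5918 -0.168   0.1664] F [ 0.1  0.1 -0.3] open 0.0581
x [-0.814  0.218 -0.538] y [ 0.258  0.966 -0.   ] z [ 0.52  -0.139 -0.843]
[ 0.12325186  0.33321196 -0.03172074]
```

View pics/g24.png

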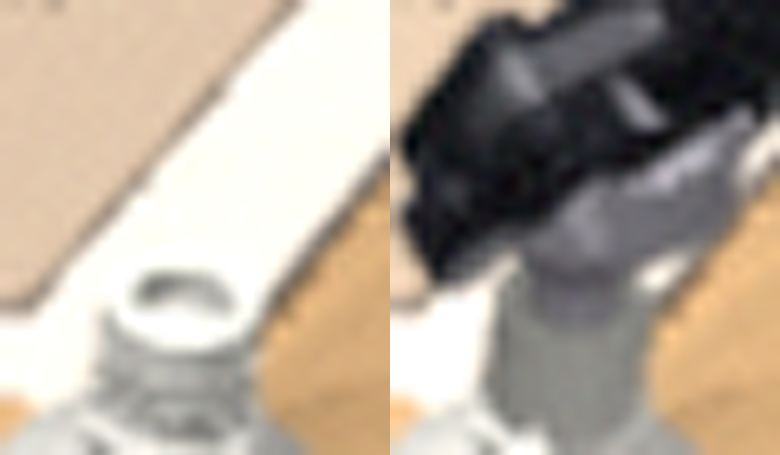

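Emit:
play_rows(
  motion=[
    [[1, 0.08, 0, 0.13, 0, 0, 0], [1, 0.16, 0, 0.25, 0, 0, 0], [1, 0.24, 0, 0.38, 0, 0, 0], [1, 0.24, 0, 0.38, 0, 0, 0]],
  ],
)

```text
t: 28.1
tool_pos: [0.5918, -0.168, 0.1618]
tool_rot: [0.336, 2.554, -0.098]
contact_force: [-0.3, -0.0, -1.0]
opening: 0.0586
```

```bash
python3 z.py g25
```

```text
t 28.1 q [-0.442 -0.246  2.085  0.143  0.746 -1.829] p [ 0.5918 -0.168   0.1618] F [-0.3 -0.  -1. ] open 0.0586
x [-0.814  0.218 -0.538] y [0.258 0.966 0.   ] z [ 0.52  -0.139 -0.843]
[ 0.07932786  0.33616922 -0.05543034]
```

View pics/g25.png

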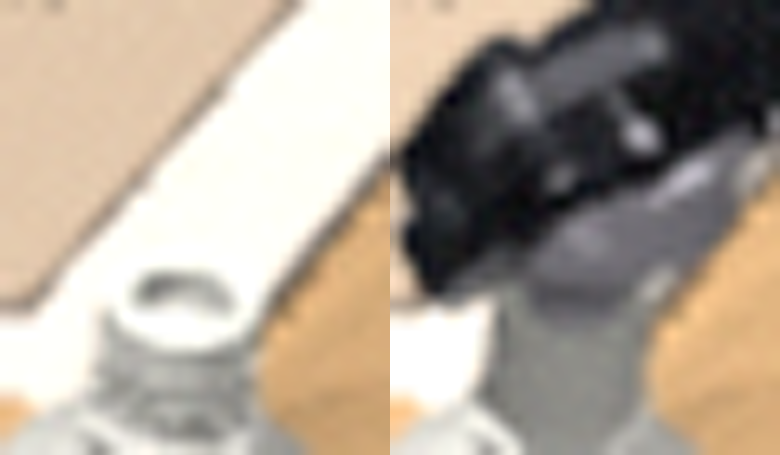

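Emit:
play_rows(
  motion=[
    [[1, 0.05, 0, 0.08, 0, 0, 0], [1, 0.11, 0, 0.17, 0, 0, 0], [1, 0.16, 0, 0.25, 0, 0, 0], [1, 0.16, 0, 0.25, 0, 0, 0]],
  ],
)

```text
t: 28.65
tool_pos: [0.5918, -0.168, 0.1588]
tool_rot: [0.336, 2.555, -0.098]
contact_force: [-0.2, -0.1, -1.1]
opening: 0.0582
```

Emit:
play_rows(
  motion=[
    [[1, 0.05, 0, 0.08, 0, 0, 0], [1, 0.11, 0, 0.17, 0, 0, 0], [1, 0.11, 0, 0.17, 0, 0, 0]],
  ],
)

```text
t: 29.02
tool_pos: [0.5917, -0.1679, 0.1566]
tool_rot: [0.336, 2.555, -0.098]
contact_force: [1.0, -0.2, -0.7]
opening: 0.058
```

```bash
python3 z.py g26
```

```text
t 29.02 q [-0.442 -0.24   2.089  0.145  0.736 -1.831] p [ 0.5917 -0.1679  0.1566] F [ 1.  -0.2 -0.7] open 0.058
x [-0.814  0.218 -0.538] y [0.258 0.966 0.   ] z [ 0.52  -0.139 -0.843]
[ 0.15859524  0.32643371 -0.00079976]
```

View pics/g26.png

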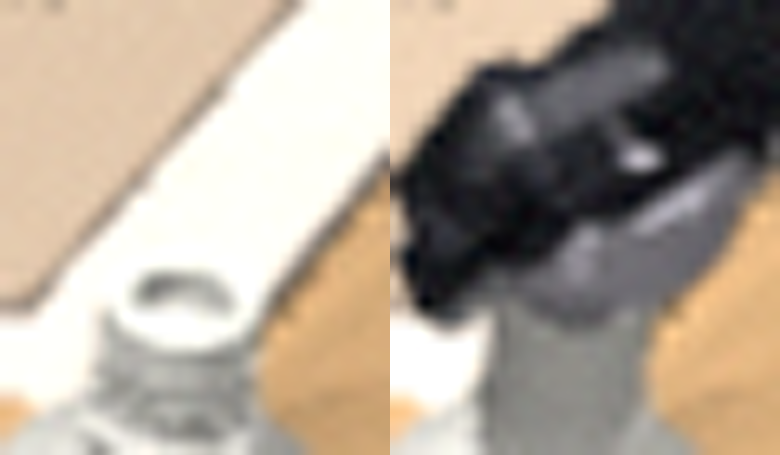

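Emit:
play_rows(
  motion=[
    [[1, 0.05, 0, 0.08, 0, 0, 0], [1, 0.11, 0, 0.17, 0, 0, 0], [1, 0.11, 0, 0.17, 0, 0, 0]],
  ],
)

```text
t: 29.45
tool_pos: [0.5925, -0.1682, 0.1561]
tool_rot: [0.335, 2.552, -0.099]
contact_force: [-2.2, 0.7, 4.7]
opening: 0.0581
```

```bash
python3 z.py g27; python3 look.py g28 308 175 320 212 30
```

```text
t 29.45 q [-0.442 -0.238  2.09   0.145  0.732 -1.832] p [ 0.5925 -0.1682  0.1561] F [-2.2  0.7  4.7] open 0.0581
x [-0.813  0.217 -0.54 ] y [ 0.258  0.966 -0.   ] z [ 0.522 -0.14  -0.842]
[0.0971479  0.13187505 0.03422842]
t 29.5 q [-0.442 -0.238  2.09   0.145  0.732 -1.832] p [ 0.5925 -0.1682  0.1561] F [-2.2  1.3  5.3] open 0.0581
x [-0.813  0.217 -0.54 ] y [ 0.258  0.966 -0.   ] z [ 0.522 -0.14  -0.842]
side origin 278 145 scale 6.666666666666667
top origin 290 182 scale 6.666666666666667
```

View pics/g28.png

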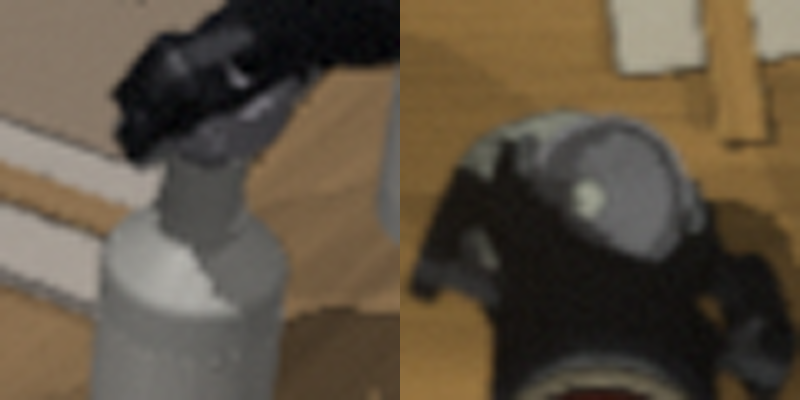

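Emit:
play_rows(
  motion=[
    [[1, 0.09, 0, -0.05, 0, 0, 0], [1, 0.14, 0, 0.03, 0, 0, 0], [1, 0.14, 0, 0.03, 0, 0, 0]],
  ],
)

```text
t: 29.98
tool_pos: [0.592, -0.168, 0.1559]
tool_rot: [0.335, 2.551, -0.099]
contact_force: [-1.3, 1.4, 5.4]
opening: 0.0583
```

```bash
python3 z.py g29
```

```text
t 29.98 q [-0.442 -0.24   2.092  0.146  0.73  -1.833] p [ 0.592  -0.168   0.1559] F [-1.3  1.4  5.4] open 0.0583
x [-0.812  0.217 -0.541] y [ 0.258  0.966 -0.   ] z [ 0.523 -0.14  -0.841]
[0.15764556 0.04353481 0.10694097]
```

Run:
```python
from h import *
b=np.array([.5799,-.1662]); r=np.r_[b,.189]
print("exp rim px",proj("top",r),"bore40",proj("top",np.r_[b,.149]),"R px",proj("top",r+[0,-.03,0])-proj("top",r))
f=13;u0,v0=302,194
im=cam("top")["color"][v0:v0+36,u0:u0+36,::-1];im=cv2.resize(np.clip(im.astype(float)*1.8,0,255).astype(np.uint8),None,fx=f,fy=f,interpolation=cv2.INTER_CUBIC)
th=np.linspace(0,2*np.pi,60)
for rr,z,col in((.03,.189,(0,0,255)),(.0075,.149,(0,255,0))):
    pts=np.array([proj("top",[b[0]+rr*np.cos(t),b[1]+rr*np.sin(t),z]) for t in th])
    cv2.polylines(im,[((pts-[u0,v0]+.5)*f).astype(int)],True,col,1)
s=cam("side")["color"][140:176,292:328,::-1];s=cv2.resize(np.clip(s.astype(float)*1.8,0,255).astype(np.uint8),None,fx=f,fy=f,interpolation=cv2.INTER_CUBIC)
im2=np.hstack([s[:,:],im]);cv2.imwrite("pics/g30.png",cv2.resize(im2,(800,400)))
```

```text
exp rim px [321.03311874 211.75207616] bore40 [318.21556446 211.99134724] R px [12.02408616  0.35024057]
```

View pics/g30.png

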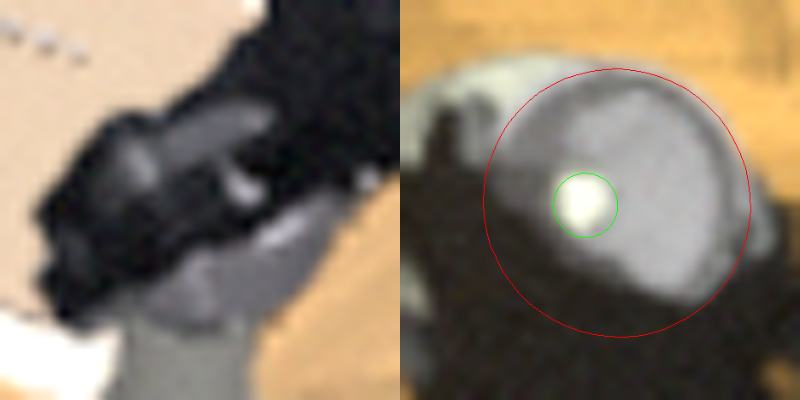

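Emit:
play_rows(
  motion=[
    [[-0.4, 0, 0, 0, 0, 0, 0], [-0.5, 0, 0, 0, 0, 0, 0], [-0.6, 0, 0, 0, 0, 0, 0], [-0.8, 0, 0, 0, 0, 0, 0], [-1, 0, 0, 0, 0, 0, 0], [-1, 0, 0, 0, 0, 0, 0]],
  ],
)

```text
t: 30.88
tool_pos: [0.5919, -0.1681, 0.1559]
tool_rot: [0.335, 2.551, -0.099]
contact_force: [0.1, 0.3, 0.3]
opening: 0.0853
```

```bash
python3 z.py g31; python3 look.py g32 312 170 320 212 30
```

```text
t 30.88 q [-0.442 -0.24   2.092  0.146  0.73  -1.833] p [ 0.5919 -0.1681  0.1559] F [0.1 0.3 0.3] open 0.0853
x [-0.812  0.217 -0.541] y [ 0.258  0.966 -0.   ] z [ 0.523 -0.14  -0.841]
[ 0.0774853   0.23701222 -0.02457282]
t 30.93 q [-0.442 -0.24   2.092  0.146  0.73  -1.833] p [ 0.592  -0.1681  0.156 ] F [-1.   0.2  0.4] open 0.0854
x [-0.812  0.217 -0.541] y [ 0.258  0.966 -0.   ] z [ 0.523 -0.14  -0.841]
side origin 282 140 scale 6.666666666666667
top origin 290 182 scale 6.666666666666667
```

View pics/g32.png

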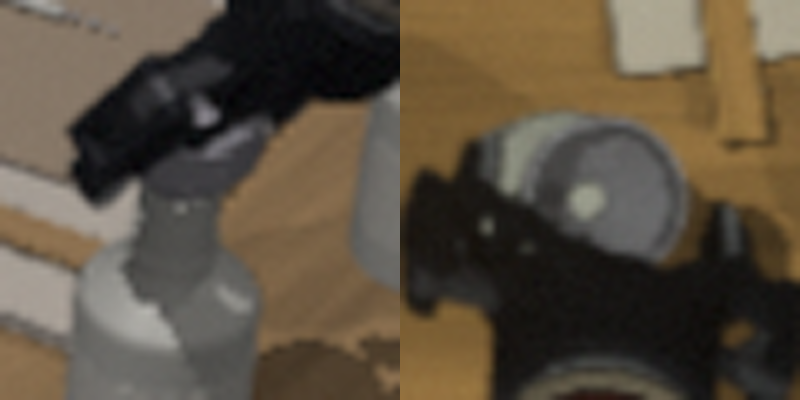

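Emit:
play_rows(
  motion=[
    [[-1, 0, 0, -0.5, 0, 0, 0], [-1, 0, 0, -1.5, 0, 0, 0], [-1, 0, 0, -3, 0, 0, 0], [-1, 0, 0, -5, 0, 0, 0], [-1, 0, 0, -8, 0, 0, 0], [-1, 0, 0, -12, 0, 0, 0], [-1, 0, 0, -15, 0, 0, 0], [-1, 4, 0, -18, 0, 0, 0], [-1, 4, 0, -18, 0, 0, 0]],
  ],
)

```text
t: 32.15
tool_pos: [0.464, -0.1339, 0.2887]
tool_rot: [0.334, 2.544, -0.102]
contact_force: [0.5, -1.4, -0.2]
opening: 0.0854
```

```bash
python3 z.py g33; python3 look.py g34 312 170 320 212 30;python3 - <<'E'
from h import *
cv2.imwrite('pics/g35.png',np.hstack([cv2.resize(cam('side')['color'],(400,300)),cv2.resize(cam('top')['color'],(400,300))])[:,:,::-1])
E
```

```text
t 32.15 q [-0.515 -0.765  2.217  0.15   1.129 -1.85 ] p [ 0.464  -0.1339  0.2887] F [ 0.5 -1.4 -0.2] open 0.0854
x [-0.809  0.216 -0.547] y [ 0.259  0.966 -0.002] z [ 0.528 -0.143 -0.837]
[0.08152263 0.24905874 0.00594799]
t 32.2 q [-0.515 -0.761  2.216  0.15   1.128 -1.85 ] p [ 0.4648 -0.1341  0.2877] F [ 0.6 -0.1 -0.8] open 0.0855
x [-0.81   0.216 -0.545] y [ 0.259  0.966 -0.002] z [ 0.527 -0.142 -0.838]
side origin 282 140 scale 6.666666666666667
top origin 290 182 scale 6.666666666666667
```

View pics/g34.png

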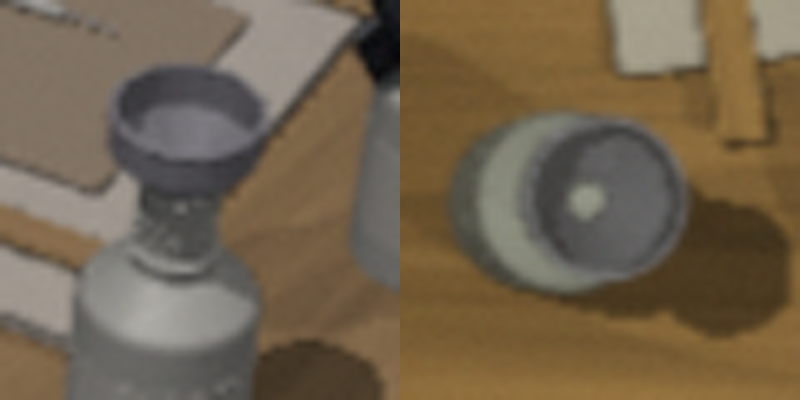

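View pics/g35.png

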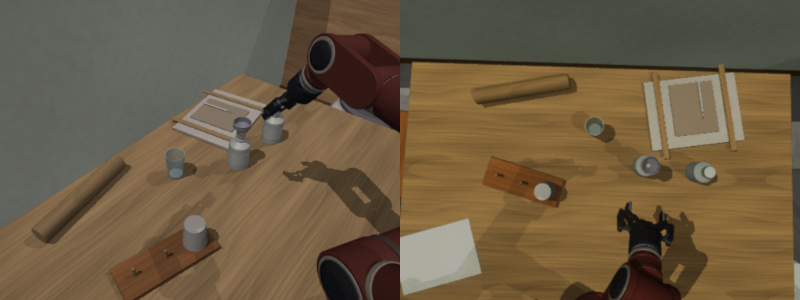

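Run:
```python
from h import *
print("side exp rim for bottle by side",proj("side",[.5813,-.1645,.189]),"obs (310.2,157.0)")
print(tri((310.2,157.0),(321.1,211.7)))
print(ctrl.get_obs()["contact_force"])
def cmp(n,n0):
    a=cv2.imread(n0).astype(float);b=cam(n)["color"][:,:,::-1].astype(float);d=np.abs(a-b).max(2)>40
    k,l,s,c=cv2.connectedComponentsWithStats(d.astype(np.uint8)); print(n,[(s[i][:5].tolist()) for i in range(1,k) if s[i][4]>25])
cmp("side","pics/side0.png");cmp("top","pics/top0.png")
f=12
def z(n,u0,v0): return cv2.resize(np.clip(cam(n)["color"][v0:v0+33,u0:u0+33,::-1].astype(float)*1.6,0,255).astype(np.uint8),None,fx=f,fy=f,interpolation=cv2.INTER_CUBIC)
s=z("side",294,146);th=np.linspace(0,2*np.pi,80)
for zz in(.189,):
    pts=np.array([proj("side",[.5813+.03*np.cos(t),-.1645+.03*np.sin(t),zz]) for t in th]);cv2.polylines(s,[((pts-[294,146]+.5)*f).astype(int)],True,(0,0,255),1)
t_=z("top",304,195);pts=np.array([proj("top",[.5799+.03*np.cos(t),-.1662+.03*np.sin(t),.189]) for t in th]);cv2.polylines(t_,[((pts-[304,195]+.5)*f).astype(int)],True,(0,0,255),1)
cv2.imwrite("pics/g36.png",np.hstack([s,t_]))
```

```text
side exp rim for bottle by side [311.05873867 155.56480291] obs (310.2,157.0)
(array([ 0.58189799, -0.16619519,  0.18327875]), np.float64(0.004238211373285606))
[ 0.47958466 -0.27327312  0.25659437]
side [[483, 0, 29, 67, 1596], [335, 43, 151, 111, 6403], [396, 52, 29, 39, 865], [494, 67, 17, 11, 57], [423, 140, 89, 115, 4951], [300, 150, 11, 9, 56], [299, 151, 23, 21, 203], [321, 191, 18, 14, 131], [372, 227, 15, 6, 35], [394, 231, 92, 94, 4250], [421, 231, 42, 26, 64], [488, 244, 24, 32, 299], [467, 323, 45, 61, 633], [405, 326, 44, 58, 1679], [156, 328, 36, 38, 759], [499, 340, 13, 21, 79], [447, 349, 17, 35, 78], [445, 356, 14, 28, 192]]
top [[310, 201, 14, 20, 155], [323, 200, 10, 24, 87], [115, 213, 27, 22, 400], [331, 213, 17, 19, 185], [278, 258, 116, 114, 5995], [360, 271, 8, 10, 29], [205, 334, 82, 44, 1578], [443, 334, 69, 50, 796], [269, 342, 21, 40, 495], [278, 367, 11, 17, 30], [361, 367, 16, 17, 135], [231, 375, 17, 4, 26]]
```

View pics/g36.png

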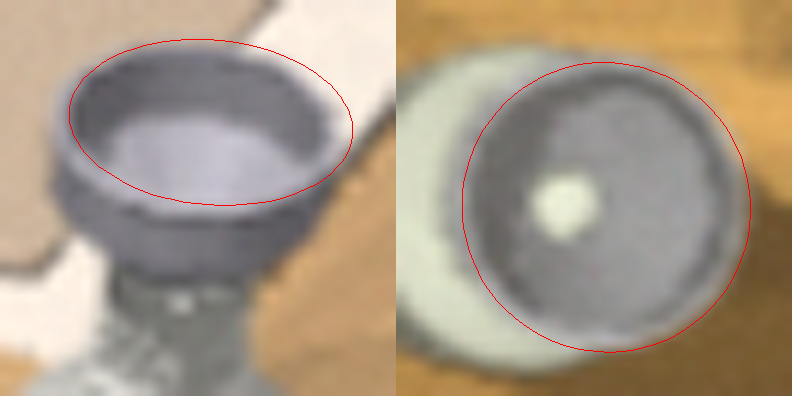

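```bash
python3 -c "
from station import ctrl
print(ctrl.finish_job())"
```

```text
the job is handed in; nothing more can be done
None
```

The funnel is now spout-down in the neck of the open bottle, seated and upright as far as the cameras can show. I handed the job in at about 32 s of the 72 s allowed, with the gripper open and well clear.

**What I did:** I took the funnel by the spout, lifted it off the peg and laid it on its side on the free table. I then took it again by the collar from the mouth side, turned it over and lowered it into the neck in small steps. Contact force on the rim peaked at about 6 N. I let go once the cone was resting on the rim, then backed away.

**Last checks:**
- **Position:** in the top view, the funnel mouth is within about half a pixel (1–2 mm) of where a fully seated, upright funnel should be. In the side view the mouth is about 37–38 mm above the bottle rim (39 mm expected), and its axis is within 1–2° of vertical.
- **Other objects:** comparing the before and after pictures, I saw no change at the bottle, capped bottle, beaker or tumbler. The differences were the funnel, the arm and shadows.

**What disagreed:**
- **Cameras:** the two views differed by 4–7 mm on points on the funnel. I steered the insertion by the funnel's position relative to the bottle in each view, plus the force reading.
- **Tilt in the grip:** the funnel sat about 4–5° off what I expected in the collar grip. I corrected that before inserting it.
- **Offset in the bore:** partway down the spout was off-centre, so I shifted it about 2 mm. A further 1 mm shift at the rim reduced the sideways force.

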